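# Mount valve cartridges in a juice filler and lock them with the pull hook

### The job

Fit every green valve cartridge that stands on the bench into a port of its own on the filler's manifold: first take the pull hook and draw the red lock bar fully towards you by its yellow pin under the clear guard, then push each cartridge down against the spring, turn it clockwise until its wings lie in line with the row of ports, and let it lock. When all are locked, push the bar fully home again with the hook and lay the hook back flat and lengthwise on its white board. Work the bar only with the hook, never with the gripper itself, and leave the bottles and other things on the bench where they stand.

Things in the scene. Friction and masses are not known exactly. Their poses are not given: they have to be found in the camera images.
- manifold: Filler manifold: fixed steel unit, origin on the bench below the middle port; x away from the robot, y along the row of 3 equal ports (to the left), z up. A clear box guard is part of it: inside from x 142 to 263, y 82 to 263 mm, roof underside 135 mm up, open only at its -x end. A cover lies over x -86 to -46 (top 58 mm up), y -150 to 150 mm.
- port0 (a point): Right-hand port: centre of its mouth, on top of its 8 mm plate, 32 mm above the bench; axes as the manifold's. Slot right through, 60 x 42 mm, long way turned 30 degrees clockwise (from above) from x, so 60 degrees from the row. Below the plate 16 mm of free height, with a sprung white pad: top 12 mm under the mouth, travel 12 mm, 3 N at first, 8 N when 10 mm down.
- port1 (a point): Middle port, the same, 90 mm further along y. To lock: put the cartridge's foot through the slot, press it 6 to 10 mm into the spring (foot's underside 18 to 22 mm below the mouth), turn 60 degrees clockwise and let go: the spring holds the foot up against the plate, cartridge centre then 28 mm above the mouth. Unturned it springs up to 34 mm.
- port2 (a point): Left-hand port, the same, 90 mm further along y, nearest the guard. Any cartridge fits any port, either way round.
- lockbar (a joint): Red lock bar, slides along the manifold's x. 0 = home: 17 mm from the ports' centres on the robot's side, 38 to 50 mm above the bench; it then blocks all wings not in line with the row. 0.032 m = fully drawn towards the robot, under the cover. Takes about 4 N, stays where left, has end stops. At y = 168 mm an arm (14 mm wide, top 50 mm up) runs back to its pin.
- pin (a point): The lock bar's yellow upright pin, under the guard: its axis, 80 mm above the bench. 14 mm across, from 50 to 100 mm above the bench; at home it stands at manifold x 200, y 168 mm. Moves with the bar.
- hook_mid (a point): Pull hook lying flat on its board: centre of its blue handle, 100 (x) x 24 (y) x 26 mm high. A 10 mm steel rod goes on from the handle at mid height along +x; 200 mm from this point it bends square: a straight 10 mm prong towards the hook's own -y, its end at y = -40 mm. About 0.25 kg, balanced in the handle. z is up as it lies.
- board: White board fixed on the bench, the hook's place: 330 (x) x 170 (y) x 12 mm; origin on the bench under its centre. At the start the hook lies lengthwise on it, handle centre about 60 mm to -x and near y = 0, rod to +x.
- cart0_mid (a point): Valve cartridge, may be absent; centre, half-way up its 92 mm; stands upright on the bench. From below: steel foot 54 x 36 x 10 mm, round neck 35 mm across, green wings 60 x 16 mm from 24 to 36 mm up, green grip 30 x 18 mm from 36 to 92 mm up. Foot, wings and grip are long in its x; a half turn makes no difference. About 0.2 kg.
- cart1_mid (a point): Another valve cartridge, the same in every way, may be absent.
- cart2_mid (a point): Another valve cartridge, the same in every way, may be absent.
- juice_a: Red juice bottle, 60 mm across, 150 mm tall; a bystander. Origin at its underside.
- juice_b: Red juice bottle, 60 mm across, 150 mm tall; a bystander. Origin at its underside.
- cap_jar: Glass jar with steel lid, 70 mm across, 90 mm tall; a bystander. Origin at its underside.
- weight_cone: Small steel funnel-shaped weight standing wide end down, 90 mm across, 70 mm tall; a bystander. Origin at its underside.
- beaker: White beaker, 80 mm across, 100 mm tall; a bystander. Origin at its underside.
- gasket: Black rubber ring lying flat, 70 mm across, 12 mm high; a bystander. Origin at its underside.
- spanner: Steel spanner lying flat, 160 mm long; a bystander. Origin at its underside.
Not all that is in view belongs to the job. Leave any blue or purple look-alike of the part that bears cart2_mid alone.

How it is judged:
By the outcome, as a careful person would: the job done as asked, in the order asked, and still so for the second after the job is handed in, with the robot touching nothing.
Of cartridge0, cartridge1, cartridge2 only 2 to 3 are there at a start; the rules pass over those that are not, and their reading is None.
At some moment in a run one of hook, cartridge0, cartridge1, cartridge2 may be knocked a few centimetres aside while the robot is not near it.
It also fails if it takes over 210 s, if anything falls off the work surface, if the arm or the gripper's body presses on something with over 40 N, if the wrist force passes 120 N, or if a joint passes its speed limit or range.

### The arm

A 6-joint arm with a two-finger parallel gripper is mounted at the origin on the work surface. World frame = base frame: x ahead of the robot, y to its left, z up, the work surface at z = 0. Lengths are in m, angles in rad, forces in N, time in s.
With the tool pointing down it reaches from about 0.35 to 0.875 m from the base axis. Payload 4.2 kg.
Tool frame: the origin (TCP) lies midway between the tips of the shut fingers; the grasp point (between the pads) lies 19 mm behind it; z points along the fingers, y is the line along which they close (so a half turn about z gives the same grasp; the last joint's range is limited). The gripper opens to 87 mm and grips with 3 to 60 N. Pads are 19 mm wide; open, the fingers measure 117 mm over their backs; the gripper's body (75 mm by 190 mm) begins 51 mm behind the grasp point.
Start: joints at [1.519, 0.385, 0.008, 0, -1.194, -0.259], TCP at [0.191, 0.595, 0.223] pointing down, gripper open.
Joint ranges: [-3.14, 3.14], [-1.21, 2.06], [-1.07, 1.41], [-3.16, 2.05], [-2.99, -0.16], [-3.1, 3.1]. Speed limits (rad/s): [2.79, 2.79, 3.14, 3.14, 3.14, 3.14].

### API

Orientations are given as a unit quaternion [x, y, z, w].
In Python, from workcell import r gives the robot as it stands.
- The arm moves only by the tool step_arm, never from a script. Its argument "commands" is a list that holds one entry, the list of rows, each a list of 4 numbers: the shift along the tool's x, y, z in cm, then the turn about the tool's z in rad. In form: [[[tx, ty, tz, yaw], ...]]. A call has 1 to 10 rows; each row is the pose to reach, as a shift and turn from the pose commanded when the call began, along the tool's axes at that moment; what a row does not reach only later rows make up. A row lasts 1/10 s, in which the tool goes at most 50 mm and 8.59 degrees, less where a joint would pass 70% of its speed; a pose out of reach is approached as far as the arm can. A call with a gripper value outside its range is refused whole. "gripper" is the finger opening in cm, from 0 to 8.7, set as the call begins (left out, the last holds). The fingers move at their own pace and stop on an object; "squeeze" is the grip in N (left out, the last holds). Time passes only in rows, so rows that repeat a pose let the fingers close. It gives the time, the measured TCP pose, the force, the opening and the grip force at its end, in the units of the state.
- r.read_state(): the state, without advancing time (a new reading comes with each control period).
- r.grab_frame(name): name is "scene" or "top" or "wrist"; returns the picture (384x512x3 uint8, red, green, blue); there is no depth.
- r.calibration(name): a dict with "mtx" (3x3 intrinsics, pixels), "k1" (the pictures are not rectified: a ray, as slopes to the right and down, at radius r is drawn at 1 + k1 r^2 times it, then the intrinsics apply), "cam_to_world" (4x4, takes a point from camera to world coordinates). Camera axes: x right, y down, z forward; pixel columns grow to the right and rows downward; lengths in m; the calibration is good to about 2 mm. A picture is of the moment at which its call begins: read the wrist's pose just before it. calibration takes no time and is no camera call; for the wrist camera it gives the pose at the moment of the call.
- r.job_done(): hands the job in; it is judged then, once.
The state is a dict: "time_s": time; "qpos": joint angles; "joint_velocities": joint speeds; "effort": joint torques, N m; "eef_pos": TCP position; "ee_rot": TCP orientation; "ft_force": force on the tool from outside, world axes, zero at the start; "torque": the same for the moment, N m; "opening": finger opening in m; "finger_force": force on a finger pad.
Only numpy, scipy, OpenCV 4.12 (cv2) and the standard library are available. Lean on these libraries where they do the work, as an engineer would, in place of code of your own. Each camera call takes 0.05 s, during which the arm holds its last target. There are 200 camera calls.

## Working session

There is one attempt and no reset: what is moved stays moved. The work goes in short steps, Python scripts to look and compute and a tool call to move; the robot and the scene stay as the last step left them, time stands still between calls to the robot, and variables do not carry over. Pictures are saved under pics/ and viewed, at most 14 in all, crops included, and the job is handed in when it is done.

Besides the shell and the picture viewer there is one more tool, called as name([rows], argument=value, ...), one row to a line, values as JSON. step_arm: Moves the arm, as the interface text tells. Its arguments: {"type":"object","properties":{"commands":{"type":"array"},"gripper":{"type":"number"},"squeeze":{"type":"number"}},"required":["commands"]}

```bash
mkdir -p pics; ls
cat > h.py <<'E'
import numpy as np, cv2
from workcell import r
from scipy.spatial.transform import Rotation as R
def snap(cam,fn):
    c=r.calibration(cam); im=r.grab_frame(cam)
    cv2.imwrite('pics/'+fn+'.png',im[:,:,::-1]); np.savez('pics/'+fn+'.npz',mtx=c['mtx'],k1=c['k1'],T=c['cam_to_world'])
    return im
def ray(fn,u,v):
    c=np.load('pics/'+fn+'.npz'); m=c['mtx'];k=float(c['k1'])
    d=np.array([(u-m[0,2])/m[0,0],(v-m[1,2])/m[1,1]]); s=d.copy()
    for _ in range(20): s=d/(1+k*(s@s))
    T=c['T']; return T[:3,3],T[:3,:3]@np.array([s[0],s[1],1])
def onz(fn,u,v,z):
    o,d=ray(fn,u,v); return (o+d*(z-o[2])/d[2])
def proj(fn,p):
    c=np.load('pics/'+fn+'.npz'); m=c['mtx'];k=float(c['k1']);T=c['T']
    q=T[:3,:3].T@(np.array(p)-T[:3,3]); s=q[:2]/q[2]; s=s*(1+k*(s@s))
    return m[0,0]*s[0]+m[0,2],m[1,1]*s[1]+m[1,2]
def st():
    s=r.read_state(); 
    print('t',s['time_s'],'p',np.round(s['eef_pos'],4),'q',np.round(s['ee_rot'],3),'yaw',round(yaw(),4),'f',np.round(s['ft_force'],1),'open',round(s['opening'],4),'ff',np.round(s['finger_force'],1),'j',np.round(s['qpos'],3))
    return s
def yaw():
    M=R.from_quat(r.read_state()['ee_rot']).as_matrix(); return np.arctan2(M[1,0],M[0,0])
def mv(x,y,z,yw=None):
    "shift in tool axes (cm) to reach world x,y,z; turn about tool z to get tool-x heading yw (mod pi)"
    s=r.read_state(); M=R.from_quat(s['ee_rot']).as_matrix()
    d=M.T@(np.array([x,y,z])-s['eef_pos'])*100
    t=0
    if yw is not None: t=-((yw-yaw()+np.pi/2)%np.pi-np.pi/2)
    print('row',np.round(d,2),'turn',round(t,3),'(alt',round(t-np.sign(t)*np.pi,3),') j6',round(s['qpos'][5],2))
E
python3 - <<'E'
from h import *
st()
for c in ['scene','top','wrist']:
    im=snap(c,c+'0')
    cal=r.calibration(c); print(c,np.round(cal['cam_to_world'],3).tolist(),np.round(cal['mtx'],1).tolist(),cal['k1'])
a=cv2.imread('pics/scene0.png');b=cv2.imread('pics/top0.png')
cv2.imwrite('pics/t0.png',cv2.resize(b,(800,600)));cv2.imwrite('pics/s0.png',cv2.resize(a,(800,600)))
E
```

```text
pics
t 0.0 p [0.1909 0.5945 0.2215] q [ 0.988 -0.155 -0.     0.001] yaw -0.311 f [-0.5  0.   0.5] open 0.0867 ff 0.0 j [ 1.519e+00  3.860e-01  7.000e-03 -1.000e-03 -1.194e+00 -2.590e-01]
scene [[-0.48, 0.489, -0.728, 1.705], [0.877, 0.273, -0.395, 0.739], [0.006, -0.828, -0.56, 1.001], [0.0, 0.0, 0.0, 1.0]] [[445.3, 0.0, 251.2], [0.0, 445.3, 181.8], [0.0, 0.0, 1.0]] -0.16120773796755822
top [[-0.008, -0.998, 0.062, 0.406], [-1.0, 0.008, 0.001, 0.079], [-0.002, -0.062, -0.998, 1.476], [0.0, 0.0, 0.0, 1.0]] [[483.5, 0.0, 254.8], [0.0, 483.5, 194.7], [0.0, 0.0, 1.0]] 0.012045315462408182
wrist [[-0.306, -0.911, -0.277, 0.268], [-0.952, 0.293, 0.087, 0.571], [0.002, 0.29, -0.957, 0.385], [0.0, 0.0, 0.0, 1.0]] [[293.2, 0.0, 259.5], [0.0, 293.2, 189.7], [0.0, 0.0, 1.0]] -0.057918682537666764
```

View pics/t0.png

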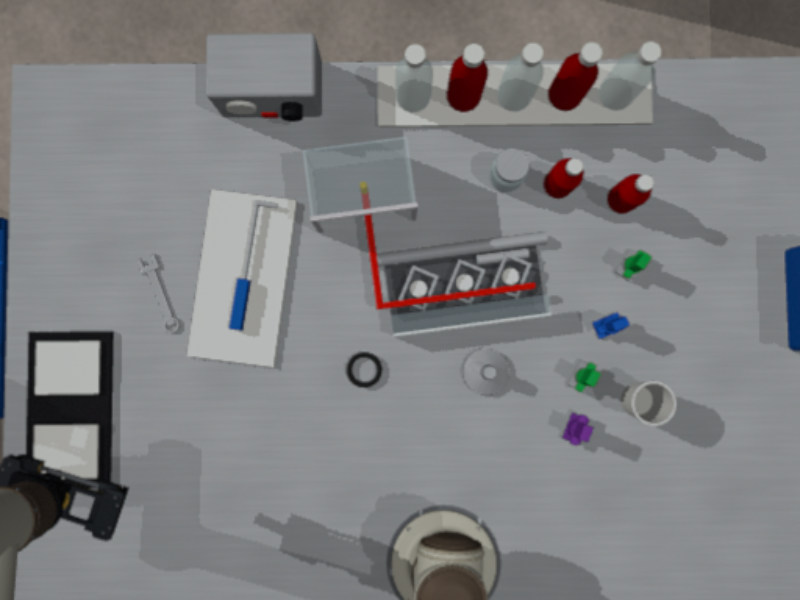

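View pics/s0.png

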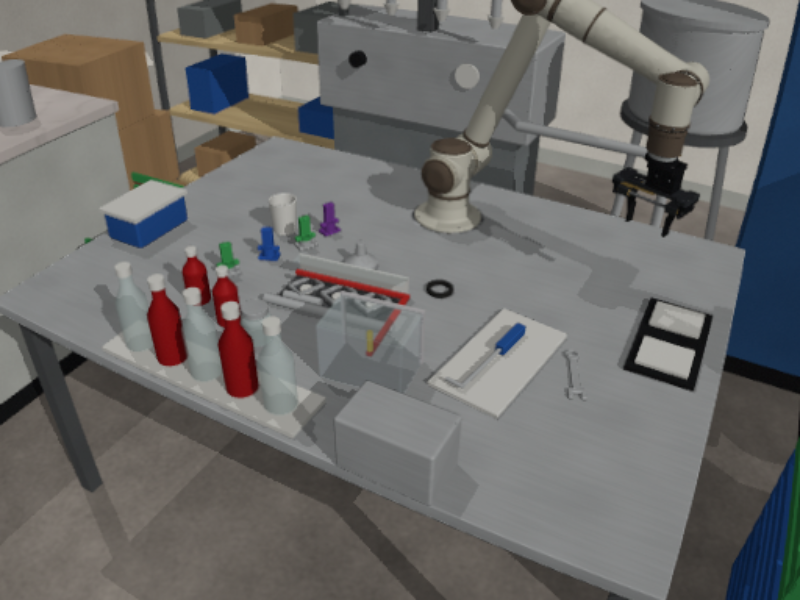

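Top view (800×600 scale): hook handle centre (240,303) with bend (262,203) and prong to the right. Pads are at (419,289), (465,283) and (511,276), the pin at (364,187), and the green cartridges at (635,263) and (587,377). The blue and purple parts are look-alikes, so two cartridges are present.

```bash
cat >> h.py <<'E'
def blobs(fn,lo,hi,amin=30):
    im=cv2.cvtColor(cv2.imread('pics/'+fn+'.png'),cv2.COLOR_BGR2HSV)
    n,l,s,c=cv2.connectedComponentsWithStats(cv2.inRange(im,np.array(lo),np.array(hi)))
    out=[]
    for i in range(1,n):
        if s[i,4]>=amin:
            pts=np.argwhere(l==i)[:,::-1].astype(np.float32)
            out.append((s[i,4],c[i],cv2.minAreaRect(pts),pts))
    return out
E
python3 - <<'E'
from h import *
f=1.5625
for n,u,v,z in [('pad2',419,289,.02),('pad1',465,283,.02),('pad0',511,276,.02),('pin',364,187,.1),('cartA',637,259,.092),('cartB',587,375,.092),('bend',262,203,.025),('pronge',276,205,.025),('board',210,192,.012),('board',296,200,.012),('board',273,366,.012),('board',189,357,.012)]:
    p=onz('top0',u/f,v/f,z); print(n,np.round(p,3),round(np.hypot(p[0],p[1]),3))
for nm,lo,hi,z in [('blue',(105,150,60),(125,255,255),.038),('green',(50,120,40),(80,255,255),.07),('red',(0,200,100),(5,255,255),.05)]:
    for a,c,rc,pts in blobs('top0',lo,hi): 
        bx=cv2.boxPoints(rc); print(nm,a,np.round(c*f),np.round(onz('top0',*c,z),3),[np.round(onz('top0',*q,z)[:2],3).tolist() for q in bx])
E
```

```text
pad2 [0.525 0.04  0.02 ] 0.527
pad1 [ 0.536 -0.049  0.02 ] 0.538
pad0 [ 0.549 -0.138  0.02 ] 0.566
pin [0.708 0.142 0.1  ] 0.722
cartA [ 0.572 -0.36   0.092] 0.675
cartB [ 0.36  -0.263  0.092] 0.446
bend [0.695 0.343 0.025] 0.775
pronge [0.691 0.316 0.025] 0.759
board [0.72  0.447 0.012] 0.847
board [0.703 0.279 0.012] 0.756
board [0.379 0.323 0.012] 0.498
board [0.398 0.485 0.012] 0.628
blue 354 [  2. 296.] [0.517 0.835 0.038] [[0.665, 0.842], [0.665, 0.83], [0.299, 0.821], [0.299, 0.833]]
blue 519 [793. 296.] [ 0.505 -0.67   0.038] [[0.599, -0.661], [0.599, -0.684], [0.405, -0.676], [0.405, -0.653]]
blue 241 [239. 304.] [0.498 0.384 0.038] [[0.454, 0.402], [0.547, 0.387], [0.543, 0.365], [0.45, 0.38]]
blue 211 [610. 325.] [ 0.453 -0.322  0.038] [[0.458, -0.289], [0.48, -0.347], [0.45, -0.358], [0.427, -0.301]]
green 175 [636. 263.] [ 0.567 -0.364  0.07 ] [[0.565, -0.329], [0.596, -0.381], [0.569, -0.397], [0.538, -0.344]]
green 175 [587. 377.] [ 0.356 -0.267  0.07 ] [[0.352, -0.234], [0.384, -0.275], [0.355, -0.298], [0.323, -0.256]]
red 66 [570.  64.] [ 0.955 -0.254  0.05 ] [[0.961, -0.234], [0.971, -0.265], [0.951, -0.271], [0.941, -0.24]]
red 43 [457.  66.] [ 0.954 -0.037  0.05 ] [[0.966, -0.026], [0.966, -0.047], [0.942, -0.047], [0.942, -0.026]]
red 103 [559. 173.] [ 0.742 -0.229  0.05 ] [[0.764, -0.212], [0.766, -0.239], [0.722, -0.243], [0.719, -0.216]]
red 127 [627. 188.] [ 0.712 -0.358  0.05 ] [[0.733, -0.34], [0.735, -0.372], [0.69, -0.375], [0.688, -0.343]]
red 511 [427. 282.] [0.535 0.025 0.05 ] [[0.524, 0.199], [0.666, 0.14], [0.532, -0.178], [0.392, -0.118]]
```

```bash
python3 -c "
from h import *
mv(.498,.384,.2,-.19)"
```

```text
row [35.67 10.66  2.19] turn -0.121 (alt 3.021 ) j6 -0.26
```

step_arm([
  [[4.5,1.3,0.3,-0.02],[9,2.6,0.6,-0.04],[13.5,3.9,0.9,-0.06],[18,5.3,1.2,-0.08],[22.5,6.7,1.5,-0.1],[27,8,1.8,-0.12],[31.5,9.4,2,-0.12],[35.7,10.7,2.2,-0.12],[35.7,10.7,2.2,-0.12],[35.7,10.7,2.2,-0.12]],
])

```text
time_s: 1.15
eef_pos: [0.4987, 0.383, 0.1998]
ee_rot: [0.995, -0.096, -0.0, 0.0]
ft_force: [0.7, 0.7, 0.0]
opening: 0.0866
finger_force: 0.0
```

Run:
```python
from h import *
st(); snap('wrist','w1'); a=cv2.imread('pics/w1.png'); cv2.imwrite('pics/w1b.png',cv2.resize(a,(800,600)))
for a,c,rc,pts in blobs('w1',(105,150,60),(125,255,255)):
    bx=cv2.boxPoints(rc); print(a,np.round(c),np.round(onz('w1',*c,.038),4),[np.round(onz('w1',*q,.038)[:2],4).tolist() for q in bx])
```

```text
t 1.15 p [0.4987 0.383  0.1998] q [ 0.995 -0.096 -0.     0.   ] yaw -0.1932 f [0.7 0.7 0. ] open 0.0866 ff 0.0 j [ 0.912  0.408 -0.015 -0.    -1.15   0.466]
1524 [255. 172.] [0.503  0.3873 0.038 ] [[0.55, 0.3903], [0.5469, 0.37], [0.4513, 0.3842], [0.4546, 0.4063]]
```

View pics/w1b.png

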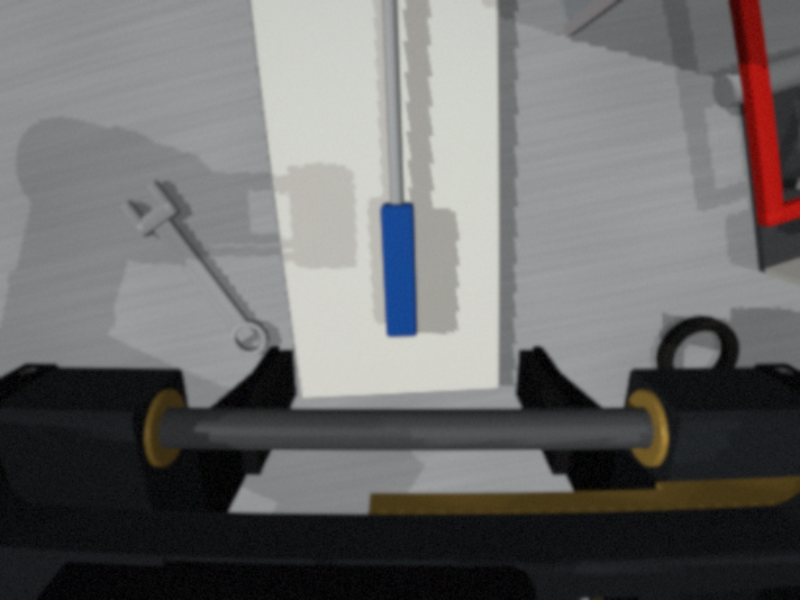

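Run:
```python
from h import *
f=1.5625
p=[onz('w1',u/f,v/f,.025) for u,v in [(398,200),(390.5,2)]]; print(np.round(p,4)); d=p[1]-p[0]; print(np.arctan2(d[1],d[0]))
p=[onz('w1',u/f,v/f,.038) for u,v in [(397,205),(402,335)]]; print(np.round(p,4)); d=p[0]-p[1]; print(np.arctan2(d[1],d[0]))
p=[onz('w1',u/f,v/f,.012) for u,v in [(302,397),(500,386),(500,0)]]; print('board',np.round(p,4))
mv(.501,.388,.016,-.16)
```

```text
[[0.55   0.3787 0.025 ]
 [0.6779 0.3582 0.025 ]]
-0.15914848359828498
[[0.5479 0.3796 0.038 ]
 [0.4515 0.3952 0.038 ]]
-0.1596836849505741
board [[0.4014 0.4932 0.012 ]
 [0.3791 0.3242 0.012 ]
 [0.6691 0.2839 0.012 ]]
row [ 0.23 -0.48 18.41] turn -0.031 (alt 3.11 ) j6 0.47
```

step_arm([
  [[0.1,-0.5,4.5,-0.03],[0.1,-0.5,9,-0.03],[0.1,-0.5,13.5,-0.03],[0.1,-0.5,16.5,-0.03],[0.1,-0.5,18.0,-0.03],[0.1,-0.5,18.4,-0.03],[0.1,-0.5,18.4,-0.03]],
], gripper=6)

```text
time_s: 1.9
eef_pos: [0.4994, 0.3897, 0.0165]
ee_rot: [0.997, -0.079, -0.0, 0.0]
ft_force: [0.4, 0.2, 0.9]
opening: 0.0603
finger_force: 0.0
```

step_arm([
  [[0,0,0,0],[0,0,0,0],[0,0,0,0],[0,0,0,0],[0,0,0,0],[0,0,0,0]],
], gripper=0, squeeze=45)

```text
time_s: 2.5
eef_pos: [0.5002, 0.3883, 0.0168]
ee_rot: [0.997, -0.08, -0.0, 0.0]
ft_force: [-1.7, -0.8, 2.4]
opening: 0.0235
finger_force: 45.0
```

step_arm([
  [[0,0,0,0],[0,0,-1,0],[0,0,-3,0],[0,0,-6,0],[0,0,-10,0],[0,0,-14,0],[0,0,-14,0]],
])

```text
time_s: 3.2
eef_pos: [0.5032, 0.3916, 0.164]
ee_rot: [0.997, -0.08, 0.005, -0.005]
ft_force: [0.9, 0.8, -1.4]
opening: 0.0238
finger_force: 45.0
```

```bash
python3 -c "
from h import *
mv(.42,.36,.17,.134);mv(.42,.26,.17,.134);mv(.42,.17,.17,.134)"
```

```text
row [-7.71  4.44 -0.71] turn -0.294 (alt 2.848 ) j6 0.49
row [-6.12 14.31 -0.81] turn -0.294 (alt 2.848 ) j6 0.49
row [-4.69 23.2  -0.9 ] turn -0.294 (alt 2.848 ) j6 0.49
```

step_arm([
  [[-4,2,-0.5,0],[-7.7,4.4,-0.7,-0.05],[-7.1,8.5,-0.8,-0.12],[-6.4,12.5,-0.8,-0.2],[-5.7,16.5,-0.9,-0.27],[-5.1,20.5,-0.9,-0.29],[-4.7,23.2,-0.9,-0.29],[-4.7,23.2,-0.9,-0.29],[-4.7,23.2,-0.9,-0.29],[-4.7,23.2,-0.9,-0.29]],
])

```text
time_s: 4.2
eef_pos: [0.4168, 0.1678, 0.1655]
ee_rot: [0.998, 0.065, 0.0, -0.0]
ft_force: [-0.7, 0.2, -2.5]
opening: 0.0235
finger_force: 45.0
```

Run:
```python
from h import *
st(); snap('wrist','w2'); a=cv2.imread('pics/w2.png'); cv2.imwrite('pics/w2b.png',cv2.resize(a,(800,600)))
```

```text
t 4.2 p [0.4168 0.1678 0.1655] q [ 0.998  0.065  0.    -0.   ] yaw 0.1295 f [-0.7  0.2 -2.5] open 0.0235 ff 45.0 j [ 0.746  0.14  -0.489 -0.    -0.942  0.954]
```

View pics/w2b.png

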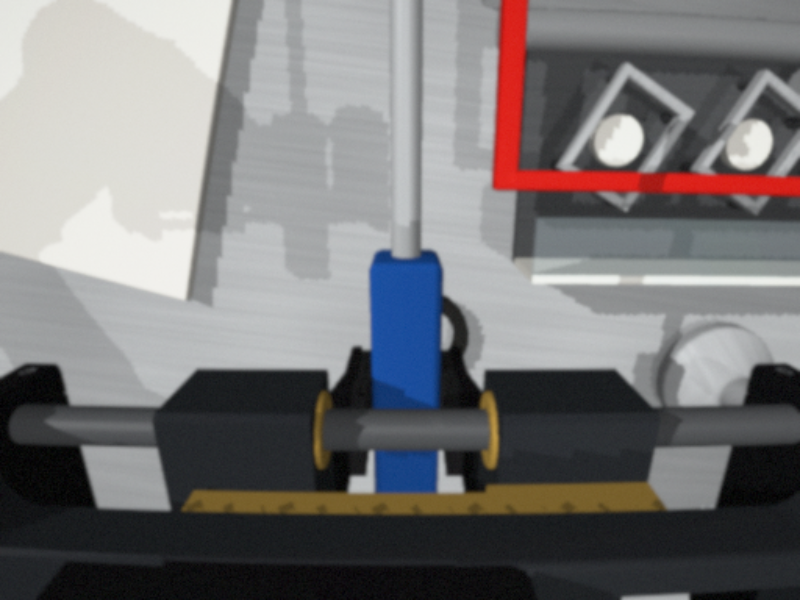

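Hook is held square. The bar's corner is at (494,188), the arm's left edge runs up to (502,0), and pads 2 and 1 are at (619,140) and (749,145).

```bash
cat >> h.py <<'E'
def man(o,yw):
    c,s=np.cos(yw),np.sin(yw); return lambda x,y:(o[0]+c*x-s*y,o[1]+s*x+c*y)
E
python3 - <<'E'
from h import *
f=1.5625
g=lambda u,v,z:onz('w2',u/f,v/f,z)[:2]
a,b=g(494,186,.05),g(502,4,.05); print('arm left edge',a,b,np.arctan2(*(b-a)[::-1]))
a,b=g(520,172,.05),g(798,174,.05); d=b-a; print('bar far edge',a,b,np.arctan2(d[0],-d[1]))
p2,p1=g(619,140,.02),g(749,145,.02); d=p2-p1; print(p2,p1,np.hypot(*d),np.arctan2(-d[0],d[1]))
a,b=g(535,281,.058),g(798,284,.058); d=b-a; print('cover near edge',a,b,np.arctan2(d[0],-d[1]))
o=p1; yw=.134
for q in [g(494,186,.05),g(502,4,.05)]:
    e=q-o; print('in man', np.cos(yw)*e[0]+np.sin(yw)*e[1],-np.sin(yw)*e[0]+np.cos(yw)*e[1])
E
```

```text
arm left edge [0.48795889 0.12408411] [0.58495408 0.1367947 ] 0.13030105031088413
bar far edge [0.49804387 0.1102324 ] [ 0.52263709 -0.06259846] 0.141347551663541
[0.52721466 0.04246816] [ 0.5379049  -0.04672426] 0.08983077686089981 0.11928685970777096
cover near edge [0.43553982 0.09023326] [ 0.4562445  -0.08095323] 0.12036344529757102
in man -0.02667838169109437 0.1759498981592358
in man 0.07114541835954345 0.17558805119415793
```

```bash
python3 -c "
from h import *
m=man((.538,-.0475),.13)
for p in [(-.085,.228),(.018,.228),(.018,.187),(-.02,.187)]:
    x,y=m(*p); print(p,x,y); mv(x,y,.072,.13)"
```

```text
(-0.085, 0.228) 0.4241606545169526 0.16755720964429766
row [0.72 0.14 9.35] turn -0.0 (alt 3.142 ) j6 0.95
(0.018, 0.228) 0.5262915295695758 0.1809095263341262
row [11.02  0.14  9.35] turn -0.0 (alt 3.142 ) j6 0.95
(0.018, 0.187) 0.5316065294169833 0.1402554886918199
row [11.02  4.24  9.35] turn -0.0 (alt 3.142 ) j6 0.95
(-0.02, 0.187) 0.4939271774558214 0.13532939127227148
row [7.22 4.24 9.35] turn -0.0 (alt 3.142 ) j6 0.95
```

step_arm([
  [[0.7,0.1,3,0],[0.7,0.1,6,0],[0.7,0.1,8.5,0],[0.7,0.1,9.3,0],[0.7,0.1,9.3,0],[2.7,0.1,9.3,0],[5,0.1,9.3,0],[8,0.1,9.3,0],[10.2,0.1,9.3,0],[11,0.1,9.3,0]],
])

```text
time_s: 5.25
eef_pos: [0.5292, 0.1819, 0.0743]
ee_rot: [0.998, 0.065, 0.002, -0.001]
ft_force: [-0.6, -0.5, -1.8]
opening: 0.0238
finger_force: 45.0
```

Run:
```python
from h import *
st(); snap('wrist','w3'); a=cv2.imread('pics/w3.png'); snap('top','t3'); b=cv2.imread('pics/t3.png')[60:260,140:360]
cv2.imwrite('pics/w3b.png',np.hstack([cv2.resize(a,(440,330)),cv2.resize(b,(360,330))]))
```

```text
t 5.25 p [0.5292 0.1819 0.0743] q [ 0.998  0.065  0.002 -0.001] yaw 0.1295 f [-0.6 -0.5 -1.8] open 0.0238 ff 45.0 j [ 6.210e-01  4.250e-01 -3.490e-01  1.000e-03 -7.920e-01  1.078e+00]
```

View pics/w3b.png

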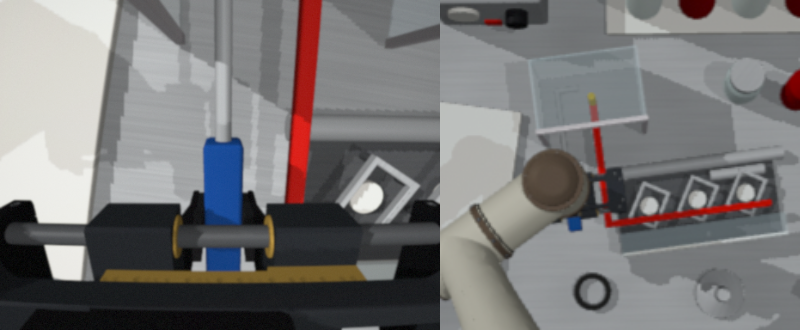

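Prong is inside the guard, beyond and left of the pin, with its end at crop (576,90) and the pin at (592,97). Next: shift sideways and draw.

step_arm([
  [[0.2,1,0,0],[0.2,2,0,0],[0.2,3,0,0],[0.2,3.8,0,0],[0.2,4.1,0,0],[0.2,4.1,0,0]],
])

```text
time_s: 5.95
eef_pos: [0.5331, 0.1393, 0.0726]
ee_rot: [0.998, 0.064, 0.0, -0.0]
ft_force: [-0.1, 0.6, -2.8]
opening: 0.0235
finger_force: 45.0
```

step_arm([
  [[-0.4,4.1,0,0],[-1,4.1,0,0],[-1.6,4.1,0,0],[-2.2,4.1,0,0],[-2.8,4.1,0,0],[-3.3,4.1,0,0],[-3.6,4.1,0,0],[-3.6,4.1,0,0]],
])

```text
time_s: 6.75
eef_pos: [0.506, 0.0981, 0.0742]
ee_rot: [0.998, 0.068, 0.004, -0.002]
ft_force: [2.3, 6.4, -2.4]
opening: 0.0255
finger_force: 47.3
```

Run:
```python
from h import *
s=st(); snap('top','t4'); 
b=cv2.imread('pics/t4.png')[60:260,140:360]; cv2.imwrite('pics/t4b.png',cv2.resize(b,(660,600)))
```

```text
t 6.75 p [0.506  0.0981 0.0742] q [ 0.998  0.068  0.004 -0.002] yaw 0.1363 f [ 2.3  6.4 -2.4] open 0.0255 ff 47.3 j [ 5.070e-01  3.610e-01 -4.600e-01  1.000e-03 -7.400e-01  1.199e+00]
```

View pics/t4b.png

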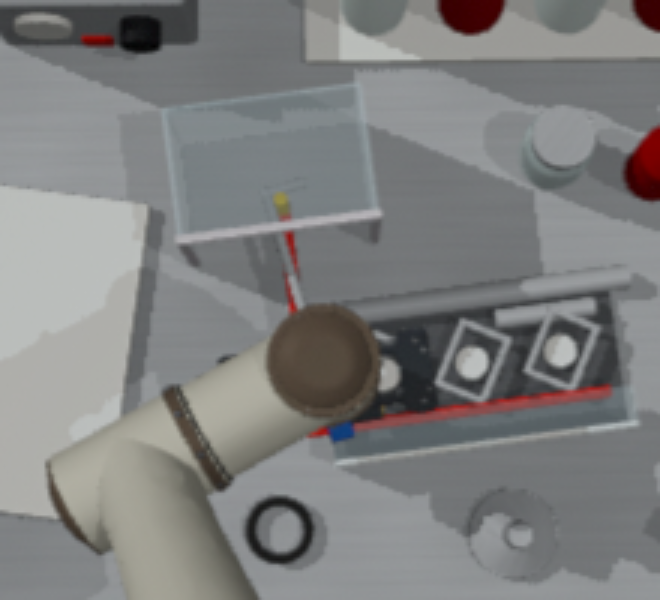

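I repeated the 4.1 cm side shift, because rows are relative to each call's start. The rod now leans on the pin and the hook has yawed a little in the grip, though the bar has been partly drawn. I'll shift back and re-check.

step_arm([
  [[0.1,-1,0,0],[0.1,-2,0,0],[0.1,-3,0,0],[0.1,-3.8,0,0],[0.1,-4,0,0],[0.1,-4,0,0]],
])

```text
time_s: 7.4
eef_pos: [0.4987, 0.1349, 0.0725]
ee_rot: [0.998, 0.065, 0.0, -0.0]
ft_force: [3.8, 0.0, -2.0]
opening: 0.0235
finger_force: 44.9
```

Run:
```python
from h import *
s=st(); snap('top','t5'); snap('wrist','w5')
b=cv2.imread('pics/t5.png')[60:260,140:360]; a=cv2.imread('pics/w5.png')
cv2.imwrite('pics/t5b.png',np.hstack([cv2.resize(a,(420,315)),cv2.resize(b,(346,315))]))
```

```text
t 7.4 p [0.4987 0.1349 0.0725] q [ 0.998  0.065  0.    -0.   ] yaw 0.1302 f [ 3.8  0.  -2. ] open 0.0235 ff 44.9 j [ 0.579  0.369 -0.452  0.    -0.75   1.122]
```

View pics/t5b.png

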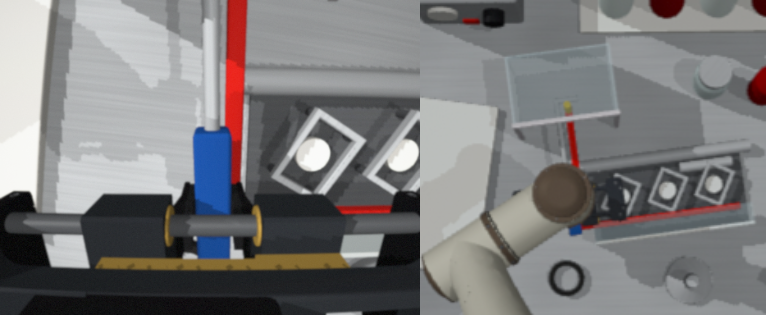

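Hook realigned itself (opening 23.5 mm) and the prong still holds the pin. Continue the draw.

step_arm([
  [[-0.2,0,0,0],[-0.4,0,0,0],[-0.6,0,0,0],[-0.6,0,0,0],[-0.6,0,0,0]],
])

```text
time_s: 8.0
eef_pos: [0.4926, 0.1338, 0.0727]
ee_rot: [0.998, 0.065, 0.0, -0.0]
ft_force: [4.0, 1.5, -2.2]
opening: 0.0236
finger_force: 45.0
```

step_arm([
  [[-0.2,0,0,0],[-0.3,0,0,0],[-0.3,0,0,0],[-0.3,0,0,0]],
])

```text
time_s: 8.4
eef_pos: [0.4923, 0.1345, 0.0734]
ee_rot: [0.998, 0.065, 0.003, -0.001]
ft_force: [9.4, 1.0, -3.4]
opening: 0.0236
finger_force: 45.0
```

End stop reached: force rose to 9.4 N with no further travel. Back out the hook.

step_arm([
  [[0.5,0,0,0],[1.1,0,0,0],[1.1,-1,0,0],[1.1,-2.5,0,0],[1.1,-3.8,0,0],[1.1,-4.1,0,0],[0,-4.1,0,0],[-3,-4.1,0,0],[-6.5,-4.1,0,0],[-9,-4.1,0,0]],
])

```text
time_s: 9.4
eef_pos: [0.3919, 0.1606, 0.0721]
ee_rot: [0.998, 0.064, -0.001, 0.001]
ft_force: [0.1, 0.1, -3.3]
opening: 0.0235
finger_force: 44.9
```

Run:
```python
from h import *
st(); snap('top','t6')
b=cv2.imread('pics/t6.png')[60:260,140:360]; cv2.imwrite('pics/t6b.png',cv2.resize(b,(550,500)))
mv(.50,.388,.15,-.145)
mv(.50,.388,.02,-.145)
```

```text
t 9.4 p [0.3919 0.1606 0.0721] q [ 0.998  0.064 -0.001  0.001] yaw 0.1283 f [ 0.1  0.1 -3.3] open 0.0235 ff 44.9 j [ 0.775  0.236 -0.667 -0.001 -0.671  0.925]
row [ 13.96 -21.3   -7.97] turn 0.273 (alt -2.869 ) j6 0.92
row [ 14.05 -21.34   5.03] turn 0.273 (alt -2.869 ) j6 0.92
```

View pics/t6b.png

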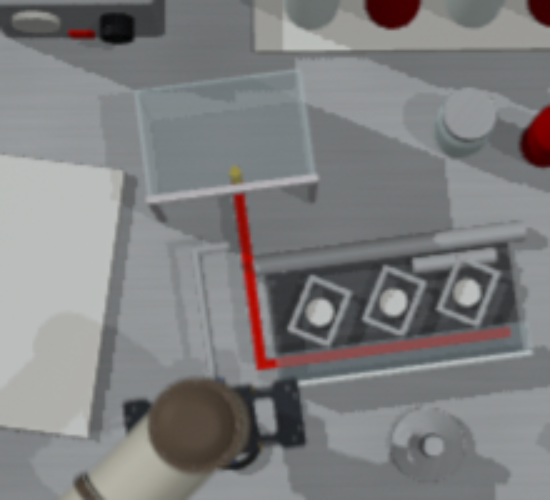

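Bar is fully under the cover and the hook is free. Lay the hook on its board.

step_arm([
  [[0,0,-4,0],[0,-3,-8,0],[0,-7,-8,0.03],[1,-11.5,-8,0.1],[3,-15.5,-8,0.17],[6,-19,-8,0.23],[10,-21.3,-8,0.27],[13.5,-21.3,-8,0.27],[14,-21.3,-8,0.27],[14,-21.3,-8,0.27]],
])

```text
time_s: 10.45
eef_pos: [0.5062, 0.3907, 0.1512]
ee_rot: [0.997, -0.071, -0.001, 0.001]
ft_force: [-0.5, 0.4, -3.6]
opening: 0.0238
finger_force: 44.9
```

```bash
python3 -c "
from h import *
st()
mv(.5,.388,.018,-.145)"
```

```text
t 10.45 p [0.5062 0.3907 0.1512] q [ 0.997 -0.071 -0.001  0.001] yaw -0.1425 f [-0.5  0.4 -3.6] open 0.0238 ff 44.9 j [ 9.100e-01  4.650e-01 -5.100e-02 -1.000e-03 -1.058e+00  5.190e-01]
row [-0.55  0.32 13.32] turn 0.003 (alt -3.139 ) j6 0.52
```

step_arm([
  [[0,0,4,0],[0,0,8,0],[0,0,11,0],[0,0,12.4,0],[0,0,13,0],[0,0,13.3,0],[0,0,13.4,0],[0,0,13.4,0]],
])

```text
time_s: 11.25
eef_pos: [0.507, 0.3924, 0.0201]
ee_rot: [0.998, -0.07, 0.001, -0.001]
ft_force: [0.7, -0.2, -2.3]
opening: 0.0236
finger_force: 44.9
```

step_arm([
  [[0,0,0,0],[0,0,0,0],[0,0,0,0],[0,0,0,0],[0,0,-2,0],[0,0,-6,0],[0,0,-10,0],[0,0,-14,0],[0,0,-18,0]],
], gripper=5)

```text
time_s: 12.15
eef_pos: [0.5064, 0.3915, 0.2004]
ee_rot: [0.998, -0.07, 0.0, -0.0]
ft_force: [1.2, -0.2, 0.7]
opening: 0.0498
finger_force: 0.0
```

```bash
python3 -c "
from h import *
st(); mv(.46,-.05,.25,.1)
for p in [(.5,.2),(.36,-.263),(.572,-.36)]: print(p);mv(*p,.25,-.5)"
```

```text
t 12.15 p [0.5064 0.3915 0.2004] q [ 0.998 -0.07   0.    -0.   ] yaw -0.1408 f [ 1.2 -0.2  0.7] open 0.0498 ff 0.0 j [ 0.91   0.425  0.014  0.    -1.16   0.52 ]
row [ 1.6  44.36 -4.96] turn -0.241 (alt 2.901 ) j6 0.52
(0.5, 0.2)
row [ 2.06 19.05 -4.96] turn 0.359 (alt -2.782 ) j6 0.52
(0.36, -0.263)
row [-5.31 66.85 -4.97] turn 0.359 (alt -2.782 ) j6 0.52
(0.572, -0.36)
row [17.04 73.48 -4.97] turn 0.359 (alt -2.782 ) j6 0.52
```

step_arm([
  [[0,5,-2,0],[0,10,-4,-0.06],[0,15,-5,-0.12],[0.5,20,-5,-0.2],[1,25,-5,-0.27],[1.5,30,-5,-0.27],[1.6,35,-5,-0.27],[1.6,40,-5,-0.27],[1.6,44,-5,-0.27],[1.6,44,-5,-0.27]],
], gripper=8.7)

```text
time_s: 13.15
eef_pos: [0.4591, -0.0505, 0.2489]
ee_rot: [0.998, 0.061, -0.0, 0.0]
ft_force: [-1.0, -0.2, 0.1]
opening: 0.0867
finger_force: 0.0
```

Run:
```python
from h import *
st(); snap('wrist','w7')
b=cv2.imread('pics/w7.png'); cv2.imwrite('pics/w7b.png',cv2.resize(b,(800,600)))
```

```text
t 13.15 p [ 0.4591 -0.0505  0.2489] q [ 0.998  0.061 -0.     0.   ] yaw 0.1224 f [-1.  -0.2  0.1] open 0.0867 ff 0.0 j [ 0.244  0.082 -0.328  0.    -1.161  1.449]
```

View pics/w7b.png

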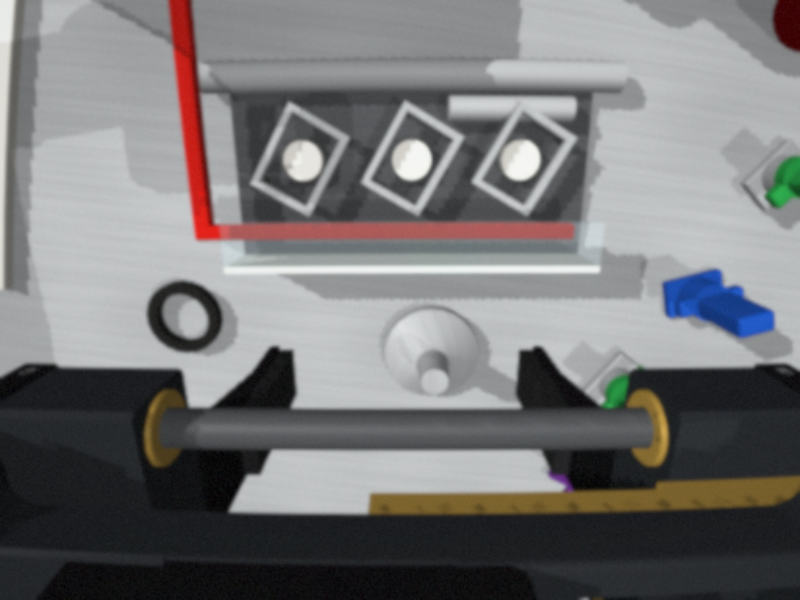

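Ports 2, 1 and 0 show pads at (302,160), (411,160) and (521,160). The bar lies under the cover at row 232. One green cartridge is at (785,180), the other at (615,390).

Run:
```python
from h import *
f=1.5625
im=cv2.imread('pics/w7.png'); g=cv2.cvtColor(im,cv2.COLOR_BGR2GRAY)
P=[]
for u,v in [(302,160),(411,160),(521,160)]:
    u,v=u/f,v/f; w=g[int(v)-16:int(v)+17,int(u)-16:int(u)+17]
    m=(w>195).astype(np.uint8); n,l=cv2.connectedComponents(m); k=l[16,16]
    ys,xs=np.where(l==k); c=(xs.mean()+int(u)-16,ys.mean()+int(v)-16)
    p=onz('w7',*c,.02)[:2]; P.append(p); print(len(xs),np.round(c,1),np.round(p,4))
d=P[0]-P[2]; print(np.hypot(*d),'yaw',np.arctan2(-d[0],d[1]))
for nm,cs in [('0',[(523,102),(577,138),(527,214),(472,182)]),('1',[(407,102),(463,138),(417,214),(362,182)]),('2',[(290,102),(350,138),(307,214),(251,182)])]:
    q=np.array([onz('w7',u/f,v/f,.032)[:2] for u,v in cs]); print(nm,np.round(q.mean(0),4), [round(float(np.hypot(*(q[i]-q[(i+1)%4]))),3) for i in range(4)],np.arctan2(*(q[1]-q[2])[::-1]))
a,b=[onz('w7',u/f,v/f,.05)[:2] for u,v in [(225,222),(572,222)]]; d=a-b; print('bar yaw',np.arctan2(-d[0],d[1]))
mv(.31,-.263,.25,.1);mv(.34,-.263,.25,.1)
```

```text
414 [193.8 102.5] [0.5275 0.0432]
469 [263.5 102.1] [ 0.5386 -0.046 ]
458 [333.1 102.3] [ 0.5498 -0.1352]
0.17983888569258097 yaw 0.12458614380586037
0 [ 0.5499 -0.1357] [0.052, 0.07, 0.053, 0.072] -0.41461967564096214
1 [ 0.5384 -0.0461] [0.052, 0.07, 0.052, 0.071] -0.4185811872104825
2 [0.5277 0.0436] [0.053, 0.07, 0.052, 0.071] -0.43814390779071416
bar yaw 0.12179126673316297
row [-17.53  19.41  -0.12] turn 0.024 (alt -3.117 ) j6 1.45
row [-14.55  19.79  -0.12] turn 0.024 (alt -3.117 ) j6 1.45
```

step_arm([
  [[-2.5,4,0,0],[-5,8,0,0],[-7.5,12,0,0],[-10,16,0,0],[-12.5,20,0,0],[-12.5,20,0,0],[-12.5,20,0,0]],
])

```text
time_s: 13.9
eef_pos: [0.3625, -0.2609, 0.2486]
ee_rot: [0.998, 0.064, 0.0, -0.0]
ft_force: [0.7, 0.1, 0.5]
opening: 0.0872
finger_force: 0.0
```

Run:
```python
from h import *
st(); snap('wrist','w8')
b=cv2.imread('pics/w8.png'); cv2.imwrite('pics/w8b.png',cv2.resize(b,(800,600)))
```

```text
t 13.9 p [ 0.3625 -0.2609  0.2486] q [ 0.998  0.064  0.    -0.   ] yaw 0.1278 f [0.7 0.1 0.5] open 0.0872 ff 0.0 j [-0.258  0.055 -0.359 -0.    -1.157  1.957]
```

View pics/w8b.png

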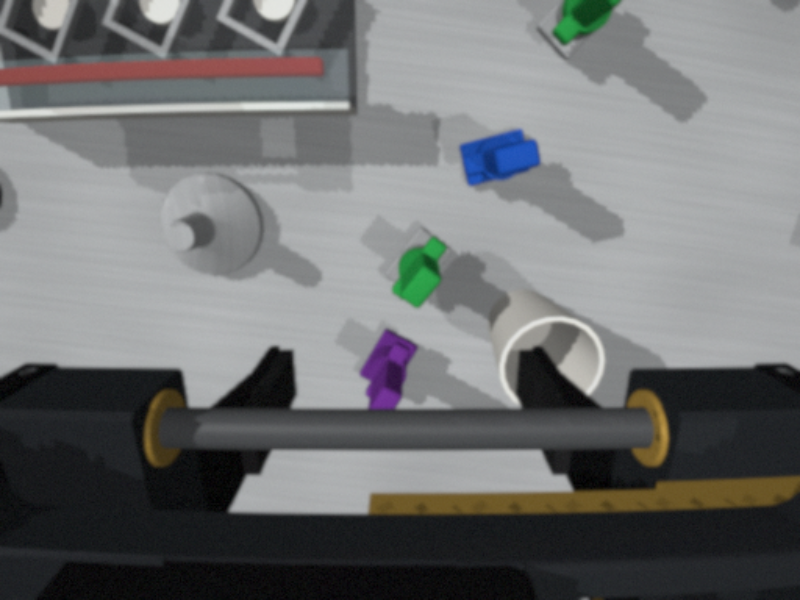

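Cart B's grip is at about (418,283). The beaker is right of it at (550,360), the purple look-alike below at (388,370). I'll fit the known shape to the green mask.

```bash
cat >> h.py <<'E'
from scipy.optimize import minimize
def fit(fn,x0,y0,neck=True,zb=0.):
    "fit cartridge x,y,yaw (base at zb) to the green mask"
    S=4; im=cv2.imread('pics/'+fn+'.png'); hsv=cv2.cvtColor(cv2.resize(im,None,fx=S,fy=S,interpolation=cv2.INTER_CUBIC),cv2.COLOR_BGR2HSV)
    m=cv2.inRange(hsv,np.array((45,110,30)),np.array((85,255,255)))
    u,v=proj(fn,(x0,y0,.06+zb)); w=np.zeros_like(m); cv2.circle(w,(int(u*S),int(v*S)),60*S,255,-1); m&=w
    def box(x,y,a,l,b,z0,z1):
        c,s=np.cos(a),np.sin(a)
        return [(x+c*i*l/2-s*j*b/2,y+s*i*l/2+c*j*b/2,z+zb) for i in(-1,1) for j in(-1,1) for z in(z0,z1)]
    def ren(p):
        x,y,a=p; o=np.zeros_like(m); parts=[box(x,y,a,.06,.016,.024,.036),box(x,y,a,.03,.018,.036,.092)]
        if neck: parts.append([(x+.0175*np.cos(t),y+.0175*np.sin(t),z+zb) for t in np.linspace(0,6.28,24) for z in(.01,.024)])
        for P in parts: cv2.fillConvexPoly(o,cv2.convexHull(np.array([((np.array(proj(fn,q))+.5)*S-.5) for q in P]).round().astype(np.int32)),255)
        return o
    def cost(p):
        o=ren(p); return 1-np.count_nonzero(o&m)/max(1,np.count_nonzero(o|m))
    best=None
    for a in np.arange(0,np.pi,.3):
        s=minimize(cost,[x0,y0,a],method='Nelder-Mead',options=dict(initial_simplex=[[x0,y0,a],[x0+.012,y0,a],[x0,y0+.012,a],[x0,y0,a+.25]],xatol=1e-4,fatol=1e-4,maxiter=150))
        if best is None or s.fun<best.fun: best=s
    print(fn,'neck',neck,'IoU',round(1-best.fun,3),'xy yaw',np.round(best.x,4)); return best.x
E
python3 - <<'E'
from h import *
for n in (True,False): p=fit('w8',.36,-.265,n)
p=fit('w8',.36,-.265,True)
for z in (.15,.06): mv(p[0],p[1],z,p[2])
E
```

```text
w8 neck True IoU 0.847 xy yaw [ 0.3537 -0.2722  2.6814]
w8 neck False IoU 0.82 xy yaw [ 0.3561 -0.2717  2.5982]
w8 neck True IoU 0.847 xy yaw [ 0.3537 -0.2722  2.6814]
row [-1.07  1.08  9.85] turn 0.59 (alt -2.552 ) j6 1.96
row [-1.07  1.08 18.85] turn 0.59 (alt -2.552 ) j6 1.96
```

Run:
```python
from h import *
im=cv2.imread('pics/w8.png'); S=9
c=cv2.resize(im[140:204,236:304],None,fx=S,fy=S,interpolation=cv2.INTER_CUBIC); d=c.copy()
x,y,a=.3537,-.2722,2.6814
co,s=np.cos(a),np.sin(a)
for l,b,z in [(.06,.016,.024),(.06,.016,.036),(.03,.018,.036),(.03,.018,.092),(.054,.036,0.01)]:
    q=[(x+co*i*l/2-s*j*b/2,y+s*i*l/2+co*j*b/2,z) for i,j in((-1,-1),(-1,1),(1,1),(1,-1))]
    pts=np.array([((np.array(proj('w8',p))-[236,140]+.5)*S) for p in q]).astype(np.int32)
    cv2.polylines(d,[pts],True,(0,0,255),1)
cv2.imwrite('pics/z8.png',cv2.resize(np.hstack([c,d]),(800,376)))
```

```text
(no output)
```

View pics/z8.png

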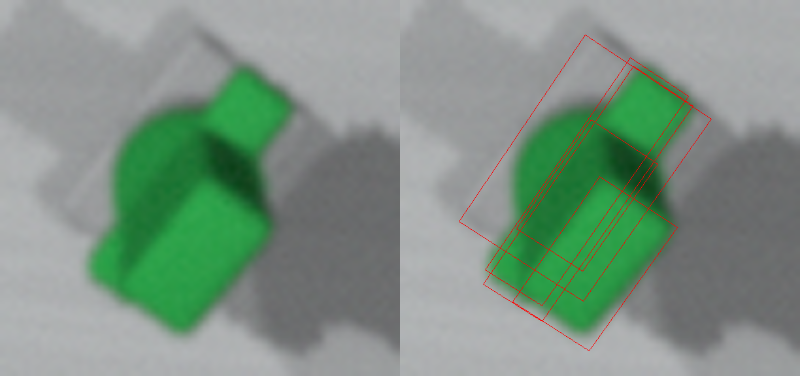

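Run:
```python
from h import *
q=np.array([onz('w8',236+x/5.88-.5,140+y/5.88-.5,.092)[:2] for x,y in [(210,178),(273,225),(185,334),(122,280)]])
print(np.round(q,4),q.mean(0),[round(float(np.hypot(*(q[i]-q[(i+1)%4]))),4) for i in range(4)])
for i,j in((3,0),(2,1)): d=q[j]-q[i]; print(np.arctan2(d[1],d[0]))
w=np.array([onz('w8',236+x/5.88-.5,140+y/5.88-.5,.036)[:2] for x,y in [(244,65),(292,105)]]); print(w.mean(0),np.hypot(*(w[0]-w[1])))
d=w.mean(0)-q.mean(0); print(np.hypot(*d),np.arctan2(d[1],d[0]))
```

```text
[[ 0.3711 -0.2728]
 [ 0.3635 -0.2861]
 [ 0.3397 -0.2723]
 [ 0.349  -0.2588]] [ 0.35583124 -0.27249447] [0.0153, 0.0276, 0.0164, 0.0262]
-0.5657659870833338
-0.522427380813426
[ 0.38097339 -0.28652725] 0.013922354220689097
0.02879317046329161 -0.5090694677004111
```

Run:
```python
from h import *
f=1.5625
print('beaker rim',onz('w8',550/f,358/f,.1))
mv(.356,-.272,.05,-.535)
```

```text
beaker rim [ 0.31489206 -0.37560184  0.1       ]
row [-0.85  1.09 19.85] turn 0.665 (alt -2.477 ) j6 1.96
```

step_arm([
  [[-0.9,1.1,2,0.14],[-0.9,1.1,4,0.28],[-0.9,1.1,7,0.42],[-0.9,1.1,10,0.56],[-0.9,1.1,13,0.66],[-0.9,1.1,16,0.66],[-0.9,1.1,18.5,0.66],[-0.9,1.1,19.8,0.66],[-0.9,1.1,19.8,0.66]],
], gripper=4.5)

```text
time_s: 14.85
eef_pos: [0.3548, -0.2708, 0.0489]
ee_rot: [0.965, -0.261, -0.002, -0.0]
ft_force: [-0.6, -0.0, 0.6]
opening: 0.0451
finger_force: 0.0
```

step_arm([
  [[0,0,0,0],[0,0,0,0],[0,0,0,0],[0,0,0,0],[0,0,0,0],[0,0,0,0]],
], gripper=0, squeeze=45)

```text
time_s: 15.45
eef_pos: [0.3551, -0.2728, 0.051]
ee_rot: [0.965, -0.262, 0.0, 0.0]
ft_force: [-0.4, 1.2, 2.4]
opening: 0.0174
finger_force: 45.0
```

step_arm([
  [[0,0,-1,0],[0,0,-4,0],[0,0,-8,0],[0,0,-12,0],[0,0,-14,0],[0,0,-14,0]],
])

```text
time_s: 16.05
eef_pos: [0.3566, -0.2735, 0.1942]
ee_rot: [0.965, -0.262, 0.004, 0.0]
ft_force: [-0.3, 0.2, -2.0]
opening: 0.0176
finger_force: 45.0
```

Run:
```python
from h import *
st(); snap('wrist','w9')
mv(.5499,-.1355,.19,-.4); mv(.5386,-.046,.19,-.4)
b=cv2.imread('pics/w9.png'); cv2.imwrite('pics/w9b.png',cv2.resize(b,(800,600)))
```

```text
t 16.05 p [ 0.3566 -0.2735  0.1942] q [ 0.965 -0.262  0.004  0.   ] yaw -0.5306 f [-0.3  0.2 -2. ] open 0.0176 ff 45.0 j [-2.900e-01  1.040e-01 -4.500e-01  1.000e-03 -1.009e+00  1.330e+00]
row [  9.84 -21.7    0.24] turn -0.131 (alt 3.01 ) j6 1.33
row [  4.33 -28.84   0.23] turn -0.131 (alt 3.01 ) j6 1.33
```

View pics/w9b.png

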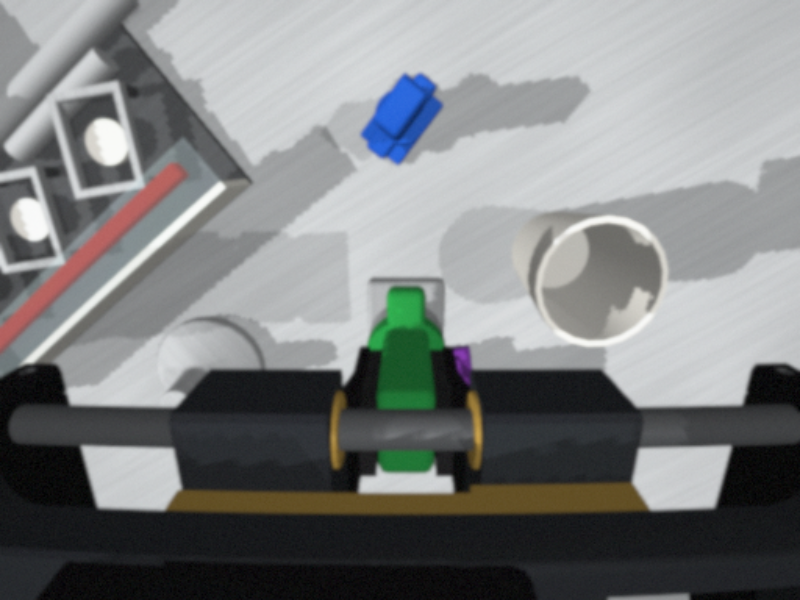

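Run:
```python
from h import *
f=1.5625; s=r.read_state(); M=R.from_quat(s['ee_rot']).as_matrix()
for n,u,v,z in [('wing',405,288,.179),('footL',369,280,.153),('footR',444,279,.153)]:
    print(n,np.round(M.T@(onz('w9',u/f,v/f,z)-s['eef_pos'])*1000,1))
```

```text
wing [31.6 -0.8 12.9]
footL [ 28.2 -17.4  38.9]
footR [28.7 17.2 38.9]
```

step_arm([
  [[2,-4.4,0,-0.03],[4,-8.8,0,-0.07],[6,-13.2,0,-0.1],[8,-17.6,0,-0.13],[9.8,-21.6,0,-0.13],[9.8,-21.6,0,-0.13],[9.8,-21.6,0,-0.13],[9.8,-21.6,0,-0.13]],
])

```text
time_s: 16.9
eef_pos: [0.5472, -0.1363, 0.1889]
ee_rot: [0.98, -0.199, -0.002, 0.0]
ft_force: [-1.1, -0.0, -2.1]
opening: 0.0176
finger_force: 45.0
```

```bash
python3 -c "
from h import *
st(); mv(.549,-.1351,.095,-.4)"
```

```text
t 16.9 p [ 0.5472 -0.1363  0.1889] q [ 0.98  -0.199 -0.002  0.   ] yaw -0.4015 f [-1.1 -0.  -2.1] open 0.0176 ff 45.0 j [ 0.043  0.31  -0.192 -0.    -1.072  1.127]
row [ 0.16 -0.19  9.39] turn -0.001 (alt 3.14 ) j6 1.13
```

step_arm([
  [[0.1,-0.1,3,0],[0.1,-0.1,6,0],[0.1,-0.1,8.5,0],[0.1,-0.1,9.4,0],[0.1,-0.1,9.4,0],[0.1,-0.1,9.4,0],[0.1,-0.1,9.4,0]],
])

```text
time_s: 17.6
eef_pos: [0.5511, -0.1358, 0.0982]
ee_rot: [0.98, -0.199, 0.002, -0.0]
ft_force: [0.5, 0.2, -2.2]
opening: 0.0176
finger_force: 45.0
```

```bash
python3 -c "
from h import *
st(); mv(.549,-.1351,.063,-.4)"
```

```text
t 17.6 p [ 0.5511 -0.1358  0.0982] q [ 0.98  -0.199  0.002 -0.   ] yaw -0.4008 f [ 0.5  0.2 -2.2] open 0.0176 ff 45.0 j [ 0.044  0.407 -0.303  0.    -0.858  1.126]
row [-0.23  0.02  3.52] turn -0.001 (alt 3.141 ) j6 1.13
```

```bash
cat >> h.py <<'E'
def avg(n=8):
    P=[];Y=[];F=[]
    for _ in range(n): r.grab_frame('top'); s=r.read_state(); P.append(s['eef_pos']);Y.append(yaw());F.append(s['ft_force'])
    P=np.array(P); print('avg',np.round(P.mean(0),4),'sd',np.round(P.std(0)*1000,1),'mm yaw',round(np.mean(Y),4),'F',np.round(np.mean(F,0),1)); return P.mean(0),np.mean(Y)
E
python3 -c "
from h import *
p,y=avg(); M=R.from_euler('z',y).as_matrix()@np.diag([1,-1,-1])
print(M.T@(np.array([.549,-.1351,.063])-p)*100)"
```

```text
avg [ 0.5505 -0.1355  0.0974] sd [0.3 0.1 0.5] mm yaw -0.4007 F [-0.1  0.1 -1.6]
[-0.15457973  0.01999995  3.43775821]
```

step_arm([
  [[-0.15,0,0.5,0],[-0.15,0,1,0],[-0.15,0,1.4,0],[-0.15,0,1.8,0],[-0.15,0,2.2,0],[-0.15,0,2.2,0],[-0.15,0,2.2,0]],
])

```text
time_s: 18.7
eef_pos: [0.5487, -0.135, 0.0744]
ee_rot: [0.98, -0.199, -0.0, 0.0]
ft_force: [-0.3, 0.5, -1.9]
opening: 0.0177
finger_force: 45.0
```

```bash
python3 -c "
from h import *
avg(3)"
```

```text
avg [ 0.5489 -0.135   0.0747] sd [0.  0.  0.1] mm yaw -0.4007 F [-0.3 -0.2 -1.9]
```

step_arm([
  [[0,0,0.4,0],[0,0,0.8,0],[0,0,1.2,0],[0,0,1.2,0],[0,0,1.2,0]],
])

```text
time_s: 19.35
eef_pos: [0.5494, -0.135, 0.0632]
ee_rot: [0.98, -0.199, 0.001, -0.0]
ft_force: [-1.2, -0.0, 4.7]
opening: 0.0177
finger_force: 45.0
```

```bash
python3 -c "
from h import *
avg(3)"
```

```text
avg [ 0.5494 -0.135   0.0632] sd [0. 0. 0.] mm yaw -0.4005 F [0.4 0.6 4.7]
```

step_arm([
  [[0,-0.02,0.07,0.12],[0,-0.03,0.07,0.24],[0.01,-0.05,0.07,0.37],[0.02,-0.06,0.07,0.5],[0.03,-0.08,0.07,0.63],[0.04,-0.09,0.07,0.76],[0.05,-0.1,0.07,0.89],[0.06,-0.11,0.07,1.02],[0.07,-0.11,0.07,1.05],[0.07,-0.11,0.07,1.05]],
])

```text
time_s: 20.5
eef_pos: [0.5501, -0.1344, 0.0623]
ee_rot: [0.748, -0.664, 0.0, -0.0]
ft_force: [0.2, -0.4, 5.0]
opening: 0.0176
finger_force: 45.0
```

```bash
python3 -c "
from h import *
st();avg(3)"
```

```text
t 20.5 p [ 0.5501 -0.1344  0.0623] q [ 0.748 -0.664  0.    -0.   ] yaw -1.4511 f [ 0.2 -0.4  5. ] open 0.0176 ff 45.0 j [ 0.047  0.452 -0.34   0.001 -0.778  0.073]
avg [ 0.5501 -0.1344  0.0623] sd [0. 0. 0.] mm yaw -1.4508 F [ 0.4 -0.1  5. ]
```

step_arm([
  [[0,0,-0.1,0],[0,0,-0.25,0],[0,0,-0.25,0]],
])

```text
time_s: 20.95
eef_pos: [0.5501, -0.1344, 0.0647]
ee_rot: [0.748, -0.663, 0.0, -0.0]
ft_force: [0.5, -1.5, 4.4]
opening: 0.0178
finger_force: 45.0
```

step_arm([
  [[0,0,0,0],[0,0,0,0],[0,0,0,0],[0,0,0,0],[0,0,-2,0],[0,0,-6,0],[0,0,-10,0],[0,0,-14,0],[0,0,-18,0],[0,0,-18,0]],
], gripper=3.5)

```text
time_s: 21.95
eef_pos: [0.5529, -0.1347, 0.251]
ee_rot: [0.749, -0.663, 0.005, -0.004]
ft_force: [0.5, -0.3, 0.4]
opening: 0.0348
finger_force: 0.0
```

Run:
```python
from h import *
st()
snap('wrist','w10'); fit('w10',.55,-.1355,False,.014)
mv(.567,-.365,.25,-.5)
```

```text
t 21.95 p [ 0.5529 -0.1347  0.251 ] q [ 0.749 -0.663  0.005 -0.004] yaw -1.4498 f [ 0.5 -0.3  0.4] open 0.0348 ff 0.0 j [ 0.047  0.264 -0.097  0.002 -1.197  0.073]
w10 neck False IoU 0.762 xy yaw [ 0.5506 -0.1334  1.7019]
row [23.11  1.2  -0.24] turn -0.951 (alt 2.191 ) j6 0.07
```

step_arm([
  [[4.5,0.2,0,-0.14],[9,0.5,0,-0.28],[13.5,0.7,0,-0.42],[18,1,0,-0.56],[22,1.2,0,-0.7],[23,1.2,0,-0.84],[23,1.2,0,-0.95],[23,1.2,0,-0.95],[23,1.2,0,-0.95]],
], gripper=8.7)

```text
time_s: 22.9
eef_pos: [0.565, -0.3636, 0.243]
ee_rot: [0.969, -0.249, -0.001, -0.0]
ft_force: [0.5, -0.6, -0.3]
opening: 0.0861
finger_force: 0.0
```

Run:
```python
from h import *
st()
snap('wrist','w11'); p=fit('w11',.567,-.365,False); mv(*p[:2],.05,p[2])
im=cv2.imread('pics/w11.png'); c=[int(t) for t in proj('w11',(p[0],p[1],.05))]; S=9
x0,y0=max(0,c[0]-34),max(0,c[1]-32)
e=cv2.resize(im[y0:y0+64,x0:x0+68],(425,400),interpolation=cv2.INTER_CUBIC)
cv2.imwrite('pics/z11.png',np.hstack([e,cv2.resize(im,(375,400))])); print(x0,y0)
```

```text
t 22.9 p [ 0.565  -0.3636  0.243 ] q [ 0.969 -0.249 -0.001 -0.   ] yaw -0.5031 f [ 0.5 -0.6 -0.3] open 0.0861 ff 0.0 j [-0.332  0.456  0.171 -0.    -1.289  1.4  ]
w11 neck False IoU 0.778 xy yaw [ 0.5714 -0.3714 -0.676 ]
row [ 0.96  0.4  19.34] turn 0.174 (alt -2.968 ) j6 1.4
229 128
```

View pics/z11.png

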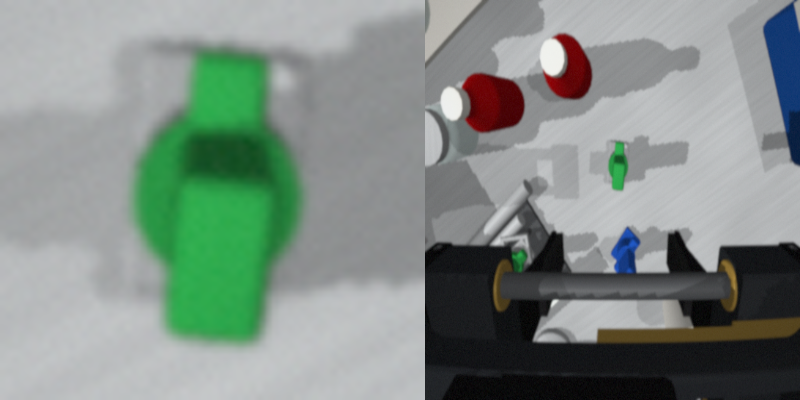

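Run:
```python
from h import *
P=lambda x,y,z: onz('w11',229+x/6.25-.5,128+y/6.25-.5,z)[:2]
q=np.array([P(x,y,.092) for x,y in [(183,178),(272,185),(262,340),(167,332)]])
print(q.mean(0),[round(float(np.hypot(*(q[i]-q[(i+1)%4]))),4) for i in range(4)])
for i,j in((3,0),(2,1)): d=q[j]-q[i]; print(np.arctan2(d[1],d[0]))
w=np.array([P(x,y,.036) for x,y in [(195,52),(267,52)]]); d=w[0]-w[1]; print('wing',w.mean(0),np.hypot(*d),np.arctan2(-d[0],d[1]))
d=w.mean(0)-q.mean(0); print(np.hypot(*d),np.arctan2(d[1],d[0]))
a=(np.arctan2(d[1],d[0])); c=q.mean(0)
mv(*c,.05,a)
```

```text
[ 0.57041911 -0.37141457] [0.0155, 0.0279, 0.0169, 0.0278]
-0.6073126217354493
-0.5547932231378468
wing [ 0.59512266 -0.38806262] 0.014412212730088228 -0.5028005296933793
0.029789646152009196 -0.5930027925621808
row [ 0.87  0.45 19.34] turn 0.091 (alt -3.051 ) j6 1.4
```

step_arm([
  [[0.9,0.45,4,0.07],[0.9,0.45,8,0.07],[0.9,0.45,12,0.07],[0.9,0.45,14,0.07],[0.9,0.45,14,0.07],[0.9,0.45,14,0.07]],
], gripper=4.5)

```text
time_s: 23.55
eef_pos: [0.5717, -0.3722, 0.1051]
ee_rot: [0.96, -0.281, 0.0, 0.0]
ft_force: [-0.3, -0.7, 1.1]
opening: 0.049
finger_force: 0.0
```

```bash
python3 -c "
from h import *
avg(4); mv(.5705,-.3714,.05,-.575)"
```

```text
avg [ 0.5724 -0.3726  0.1066] sd [0.1 0.  0.2] mm yaw -0.5705 F [-0.2 -0.3  0.1]
row [-0.23  0.    5.66] turn 0.004 (alt -3.137 ) j6 1.34
```

step_arm([
  [[-0.2,0,2,0],[-0.2,0,4,0],[-0.2,0,5.2,0],[-0.2,0,5.6,0],[-0.2,0,5.6,0],[-0.2,0,5.6,0]],
])

```text
time_s: 24.35
eef_pos: [0.5702, -0.3716, 0.0495]
ee_rot: [0.96, -0.281, 0.001, 0.0]
ft_force: [-0.2, -0.6, 0.1]
opening: 0.0449
finger_force: 0.0
```

step_arm([
  [[0,0,0,0],[0,0,0,0],[0,0,0,0],[0,0,0,0],[0,0,0,0],[0,0,0,0]],
], gripper=0, squeeze=45)

```text
time_s: 24.95
eef_pos: [0.5695, -0.3712, 0.0486]
ee_rot: [0.96, -0.281, 0.0, 0.0]
ft_force: [-1.2, 0.5, 1.5]
opening: 0.0178
finger_force: 44.8
```

step_arm([
  [[0,0,-1,0],[0,0,-4,0],[0,0,-8,0],[0,0,-12,0],[0,0,-14,0],[0,0,-14,0],[0,0,-14,0],[0,0,-14,0]],
])

```text
time_s: 25.75
eef_pos: [0.5681, -0.3704, 0.1856]
ee_rot: [0.959, -0.282, -0.003, -0.001]
ft_force: [0.0, -0.2, -2.3]
opening: 0.0178
finger_force: 44.8
```

Run:
```python
from h import *
avg(2); s=st(); im=snap('wrist','w12')
mv(.5386,-.046,.19,-.4)
M=R.from_quat(s['ee_rot']).as_matrix()
# wing front edge: topmost green row near the centre column
h=cv2.cvtColor(im,cv2.COLOR_RGB2HSV); m=cv2.inRange(h,np.array((45,110,60)),np.array((85,255,255)))[150:240,225:300]
cs=np.where(m.any(1))[0][0]+150; cols=np.where(m[cs+6-150])[0]+225; print(cs,cols.min(),cols.max())
print(np.round(M.T@(onz('w12',cols.mean(),cs-.2,s['eef_pos'][2]-.0145)-s['eef_pos'])*1000,1))
```

```text
avg [ 0.5683 -0.3706  0.1857] sd [0.1 0.1 0.1] mm yaw -0.571 F [-0.7 -0.3 -2.7]
t 25.85 p [ 0.5685 -0.3707  0.1858] q [ 0.96  -0.282 -0.002 -0.   ] yaw -0.571 f [ 0.   0.5 -3.2] open 0.018 ff 44.8 j [-0.34   0.502  0.105 -0.    -1.178  1.34 ]
row [-20.09 -25.7   -0.32] turn -0.171 (alt 2.971 ) j6 1.34
183 249 271
[31.3 -0.2 14.4]
```

step_arm([
  [[-2.5,-3.2,-1,-0.02],[-5,-6.4,-2,-0.05],[-7.5,-9.6,-2,-0.08],[-10,-12.8,-2,-0.11],[-12.5,-16,-2,-0.14],[-15,-19.2,-2,-0.17],[-17.5,-22.4,-2,-0.17],[-20.1,-25.7,-2,-0.17],[-20.1,-25.7,-2,-0.17],[-20.1,-25.7,-2,-0.17]],
])

```text
time_s: 26.9
eef_pos: [0.539, -0.0454, 0.208]
ee_rot: [0.98, -0.198, -0.0, 0.0]
ft_force: [-0.6, 0.7, -2.9]
opening: 0.0177
finger_force: 44.8
```

```bash
python3 -c "
from h import *
avg(4); mv(.5377,-.0456,.095,-.4)"
```

```text
avg [ 0.5391 -0.0469  0.208 ] sd [0.  0.4 0. ] mm yaw -0.4015 F [ 0.1 -0.2 -2.4]
row [-0.19 -0.11 11.3 ] turn -0.002 (alt 3.139 ) j6 0.96
```

step_arm([
  [[-0.2,-0.1,3,0],[-0.2,-0.1,6,0],[-0.2,-0.1,9,0],[-0.2,-0.1,10.8,0],[-0.2,-0.1,11.3,0],[-0.2,-0.1,11.3,0],[-0.2,-0.1,11.3,0]],
])

```text
time_s: 27.8
eef_pos: [0.5388, -0.045, 0.0965]
ee_rot: [0.98, -0.199, 0.001, -0.0]
ft_force: [0.6, 0.2, -2.4]
opening: 0.0179
finger_force: 44.8
```

```bash
python3 -c "
from h import *
avg(6); mv(.5377,-.0456,.072,-.4)"
```

```text
avg [ 0.5385 -0.0446  0.0965] sd [0.3 0.1 0.2] mm yaw -0.4009 F [ 0.6  0.  -2.2]
row [0.01 0.11 2.41] turn -0.001 (alt 3.141 ) j6 0.95
```

step_arm([
  [[0,0.1,0.5,0],[0,0.1,1,0],[0,0.1,1.5,0],[0,0.1,2,0],[0,0.1,2.4,0],[0,0.1,2.4,0],[0,0.1,2.4,0]],
])

```text
time_s: 28.8
eef_pos: [0.5374, -0.0455, 0.0712]
ee_rot: [0.98, -0.199, -0.0, 0.0]
ft_force: [0.7, -0.3, -2.0]
opening: 0.0174
finger_force: 44.8
```

step_arm([
  [[0,0,0.4,0],[0,0,0.8,0],[0,0,1.2,0],[0,0,1.2,0],[0,0,1.2,0]],
])

```text
time_s: 29.3
eef_pos: [0.5382, -0.0454, 0.0601]
ee_rot: [0.98, -0.199, 0.001, -0.0]
ft_force: [-0.8, -0.1, 4.0]
opening: 0.0175
finger_force: 44.8
```

```bash
python3 -c "
from h import *
avg(3)"
```

```text
avg [ 0.5381 -0.0454  0.06  ] sd [0. 0. 0.] mm yaw -0.4004 F [0.5 0.6 4.5]
```

step_arm([
  [[0,-0.02,0.03,0.12],[0,-0.03,0.03,0.24],[0.01,-0.05,0.03,0.37],[0.02,-0.06,0.03,0.5],[0.03,-0.07,0.03,0.63],[0.03,-0.08,0.03,0.76],[0.04,-0.09,0.03,0.89],[0.05,-0.09,0.03,1.02],[0.05,-0.09,0.03,1.05],[0.05,-0.09,0.03,1.05]],
])

```text
time_s: 30.45
eef_pos: [0.5384, -0.045, 0.0594]
ee_rot: [0.748, -0.663, 0.0, -0.0]
ft_force: [0.1, -0.1, 5.1]
opening: 0.0178
finger_force: 44.8
```

step_arm([
  [[0,0,-0.1,0],[0,0,-0.25,0],[0,0,-0.25,0]],
])

```text
time_s: 30.75
eef_pos: [0.5384, -0.045, 0.0618]
ee_rot: [0.748, -0.663, 0.0, -0.0]
ft_force: [1.1, -1.2, 3.7]
opening: 0.0178
finger_force: 44.8
```

```bash
python3 -c "
from h import *
avg(2)"
```

```text
avg [ 0.5384 -0.045   0.0617] sd [0. 0. 0.] mm yaw -1.4505 F [ 0.8 -1.9  2.9]
```

Release, rise, and look at both ports and the hook.

step_arm([
  [[0,0,0,0],[0,0,0,0],[0,0,0,0],[0,0,0,0],[0,0,-2,0],[0,0,-6,0],[0,0,-10,0],[0,0,-14,0],[0,0,-18,0],[0,0,-20,0]],
], gripper=3.5)

```text
time_s: 31.85
eef_pos: [0.5392, -0.0449, 0.2656]
ee_rot: [0.748, -0.663, 0.002, -0.002]
ft_force: [-0.3, 0.4, -0.1]
opening: 0.035
finger_force: 0.0
```

Run:
```python
from h import *
avg(2);snap('wrist','w13'); fit('w13',.5386,-.046,False,.014); fit('w13',.5499,-.1355,False,.014)
mv(.5,.39,.25,-.145)
```

```text
avg [ 0.5401 -0.0448  0.2666] sd [0.4 0.1 1.3] mm yaw -1.4502 F [0.4 0.8 1.8]
w13 neck False IoU 0.656 xy yaw [ 0.5391 -0.0452  1.6918]
w13 neck False IoU 0.688 xy yaw [ 0.5505 -0.1323  1.7032]
row [-43.61  -1.38   1.31] turn -1.306 (alt 1.836 ) j6 -0.1
```

Both yaws are in line with the row (1.69 and 1.70 against 1.695). Next: get the hook.

step_arm([
  [[-4.8,-0.2,0,-0.14],[-9.6,-0.4,0,-0.28],[-14.4,-0.6,0,-0.42],[-19.2,-0.8,1,-0.56],[-24,-1,1.3,-0.7],[-28.8,-1.2,1.3,-0.84],[-33.6,-1.3,1.3,-0.98],[-38.4,-1.4,1.3,-1.12],[-42,-1.4,1.3,-1.25],[-43.6,-1.4,1.3,-1.3]],
], gripper=8.7)

```text
time_s: 33.0
eef_pos: [0.4982, 0.3923, 0.2453]
ee_rot: [0.997, -0.072, -0.002, 0.002]
ft_force: [-0.7, -0.4, -0.2]
opening: 0.0867
finger_force: 0.0
```

Run:
```python
from h import *
avg(5);snap('wrist','w14'); st()
for a,c,rc,pts in blobs('w14',(105,150,60),(125,255,255)):
    bx=cv2.boxPoints(rc); print(a,np.round(c),np.round(rc[1]),np.round(onz('w14',*c,.038),4),[np.round(onz('w14',*q,.038)[:2],4).tolist() for q in bx])
b=cv2.imread('pics/w14.png'); cv2.imwrite('pics/w14b.png',cv2.resize(b,(800,600)))
```

```text
avg [0.4988 0.3905 0.2459] sd [0.4 1.7 0.8] mm yaw -0.1488 F [0.5 0.2 0.3]
t 33.3 p [0.4997 0.3885 0.2477] q [ 0.997 -0.076 -0.001  0.001] yaw -0.1522 f [-0.7 -1.2  0.1] open 0.0867 ff 0.0 j [ 0.916  0.384  0.071 -0.    -1.259  0.503]
1207 [256. 156.] [74. 16.] [0.5126 0.3913 0.038 ] [[0.5598, 0.3954], [0.5572, 0.3753], [0.4616, 0.3872], [0.4644, 0.4088]]
```

View pics/w14b.png

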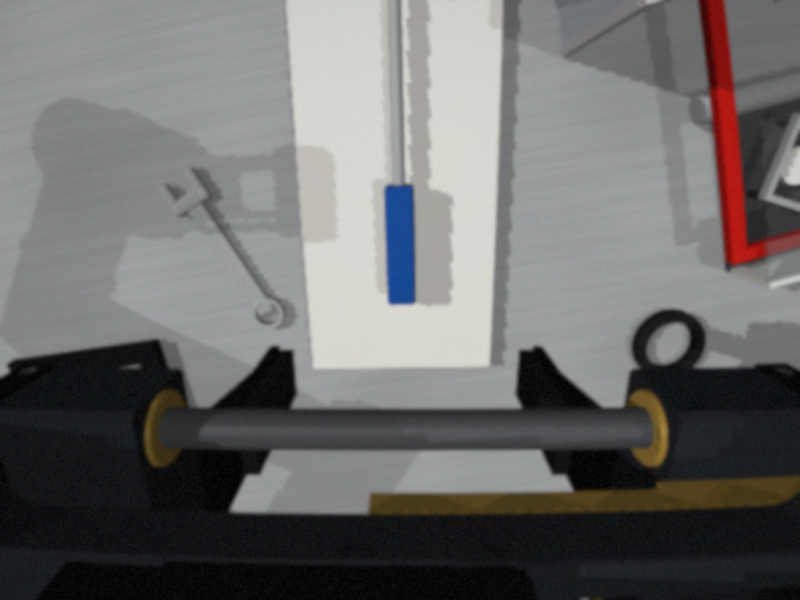

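Hook lies square on the board, with its handle at (400,245). The 14 views are now used up, so I'll continue on numbers.

```bash
python3 -c "
from h import *
avg(3); mv(.510,.3915,.0165,-.138)"
```

```text
avg [0.5    0.3885 0.2484] sd [0.1 0.1 0.2] mm yaw -0.1524 F [-0.  -0.1 -0.2]
row [ 0.94 -0.44 23.21] turn -0.014 (alt 3.127 ) j6 0.5
```

step_arm([
  [[0.9,-0.4,4.5,-0.01],[0.9,-0.4,9,-0.01],[0.9,-0.4,13.5,-0.01],[0.9,-0.4,17,-0.01],[0.9,-0.4,19,-0.01],[0.9,-0.4,19,-0.01],[0.9,-0.4,19,-0.01]],
], gripper=6)

```text
time_s: 34.15
eef_pos: [0.5101, 0.3922, 0.0594]
ee_rot: [0.998, -0.07, 0.0, -0.0]
ft_force: [0.4, 0.6, 1.3]
opening: 0.0604
finger_force: 0.0
```

```bash
python3 -c "
from h import *
avg(4); mv(.510,.3915,.017,-.138)"
```

```text
avg [0.5103 0.393  0.0606] sd [0.1 0.1 0.2] mm yaw -0.1408 F [0.1 0.2 0.1]
row [-0.    0.17  4.36] turn -0.003 (alt 3.139 ) j6 0.52
```

step_arm([
  [[0,0.15,2,0],[0,0.15,3.5,0],[0,0.15,4.3,0],[0,0.15,4.3,0],[0,0.15,4.3,0]],
])

```text
time_s: 34.85
eef_pos: [0.5094, 0.391, 0.0158]
ee_rot: [0.998, -0.07, 0.0, -0.0]
ft_force: [0.2, 0.3, 0.5]
opening: 0.0601
finger_force: 0.0
```

step_arm([
  [[0,0,0,0],[0,0,0,0],[0,0,0,0],[0,0,0,0],[0,0,0,0],[0,0,0,0]],
], gripper=0, squeeze=45)

```text
time_s: 35.45
eef_pos: [0.5093, 0.391, 0.0157]
ee_rot: [0.998, -0.07, 0.0, -0.0]
ft_force: [-0.7, -0.5, 1.0]
opening: 0.0234
finger_force: 45.0
```

step_arm([
  [[0,0,-1,0],[0,0,-4,0],[0,0,-8,0],[0,0,-12,0],[-4,0,-13,0],[-8,2,-13,0],[-8,2,-13,0],[-8,2,-13,0]],
])

```text
time_s: 36.25
eef_pos: [0.4261, 0.3817, 0.1462]
ee_rot: [0.998, -0.07, 0.0, -0.0]
ft_force: [-0.1, 1.1, -2.3]
opening: 0.0236
finger_force: 45.0
```

```bash
python3 -c "
from h import *
avg(4); st(); m=man((.5386,-.046),.124)
for p in [(-.13,.215),(-.13,.185),(-.055,.185),(-.005,.185)]:
    x,y=m(*p); print(p,round(x,4),round(y,4)); mv(x,y,.16,.124)"
```

```text
avg [0.4276 0.3826 0.1459] sd [0.3 0.1 0.3] mm yaw -0.1409 F [ 0.6  0.1 -1.8]
t 36.45 p [0.4279 0.3826 0.1455] q [ 0.997 -0.071  0.    -0.   ] yaw -0.1415 f [-0.  -0.1 -1.7] open 0.0238 ff 45.0 j [ 1.012  0.365 -0.229  0.    -0.976  0.418]
(-0.13, 0.215) 0.383 0.1513
row [-1.18 23.53 -1.46] turn -0.266 (alt 2.876 ) j6 0.42
(-0.13, 0.185) 0.3867 0.1215
row [-0.4  26.43 -1.46] turn -0.266 (alt 2.876 ) j6 0.42
(-0.055, 0.185) 0.4611 0.1308
row [ 6.84 24.46 -1.45] turn -0.266 (alt 2.876 ) j6 0.42
(-0.005, 0.185) 0.5108 0.137
row [11.66 23.15 -1.45] turn -0.266 (alt 2.876 ) j6 0.42
```

step_arm([
  [[-0.5,4.5,-1,-0.03],[-1,9,-1,-0.08],[-1.1,13.5,-1,-0.14],[-1,18,-1,-0.2],[-0.8,22,-0.5,-0.26],[-0.6,25,1,-0.265],[-0.3,26.8,4,-0.265],[-0.3,27,6.8,-0.265],[-0.3,27,7.4,-0.265],[-0.3,27,7.4,-0.265]],
])

```text
time_s: 37.45
eef_pos: [0.3868, 0.1153, 0.0712]
ee_rot: [0.998, 0.062, -0.001, 0.001]
ft_force: [-0.6, 0.3, -2.4]
opening: 0.0236
finger_force: 45.0
```

```bash
python3 -c "
from h import *
p,y=avg(4); m=man((.5386,-.046),.124)
for q in [(-.05,.178),(-.012,.178)]:
    x,y=m(*q); print(q,round(x,4),round(y,4)); mv(x,y,.071,.124)"
```

```text
avg [0.3875 0.1164 0.0725] sd [0.1 0.2 0.3] mm yaw 0.125 F [ 0.7  0.3 -2.2]
(-0.05, 0.178) 0.467 0.1244
row [7.99 0.2  0.19] turn 0.001 (alt -3.14 ) j6 1.0
(-0.012, 0.178) 0.5047 0.1291
row [11.79  0.2   0.2 ] turn 0.001 (alt -3.14 ) j6 1.0
```

step_arm([
  [[2,0.1,0.1,0],[4.5,0.2,0.2,0],[6.5,0.2,0.2,0],[7.5,0.2,0.2,0],[8.3,0.2,0.2,0],[9,0.2,0.2,0],[9.7,0.2,0.2,0],[10.4,0.2,0.2,0],[11,0.2,0.2,0],[11,0.2,0.2,0]],
])

```text
time_s: 38.65
eef_pos: [0.4964, 0.1271, 0.0695]
ee_rot: [0.998, 0.062, 0.0, -0.0]
ft_force: [-1.5, 0.9, -2.8]
opening: 0.0237
finger_force: 45.0
```

step_arm([
  [[0.3,0,0,0],[0.6,0,0,0],[0.8,0,0,0],[0.8,0,0,0],[0.8,0,0,0]],
])

```text
time_s: 39.15
eef_pos: [0.5038, 0.128, 0.0696]
ee_rot: [0.998, 0.062, 0.0, -0.0]
ft_force: [-2.5, 0.3, -1.7]
opening: 0.0241
finger_force: 45.0
```

```bash
python3 -c "
from h import *
p,y=avg(2); e=p[:2]-np.array([.5386,-.046]); c,s=np.cos(.124),np.sin(.124); print(c*e[0]+s*e[1],-s*e[0]+c*e[1])"
```

```text
avg [0.5038 0.128  0.0696] sd [0. 0. 0.] mm yaw 0.1242 F [-2.3  0.3 -2.1]
-0.013012057092968179 0.17695605245477092
```

step_arm([
  [[0.2,0,0,0],[0.3,0,0,0],[0.4,0,0,0],[0.4,0,0,0]],
])

```text
time_s: 39.65
eef_pos: [0.5048, 0.1274, 0.0688]
ee_rot: [0.998, 0.062, -0.003, 0.001]
ft_force: [-9.8, -0.3, 0.2]
opening: 0.0238
finger_force: 45.0
```

step_arm([
  [[0.1,0,0,0],[0.2,0,0,0],[0.3,0,0,0],[0.3,0,0,0]],
])

```text
time_s: 40.05
eef_pos: [0.5051, 0.1268, 0.0678]
ee_rot: [0.998, 0.062, -0.006, 0.002]
ft_force: [-14.3, 0.8, 0.1]
opening: 0.0235
finger_force: 45.0
```

Run:
```python
from h import *
avg(2); snap('top','t15')
for f in ('top0','t6','t15'):
    h=cv2.cvtColor(cv2.imread(f'pics/{f}.png'),cv2.COLOR_BGR2HSV)
    m=cv2.inRange(h,np.array((20,110,80)),np.array((35,255,255)))[100:140,215:255]
    ys,xs=np.where(m); 
    if len(xs): print(f,len(xs),xs.mean()+215,ys.mean()+100,np.round(onz(f,xs.mean()+215,ys.mean()+100,.095),4))
```

```text
avg [0.5051 0.1268 0.0678] sd [0. 0. 0.] mm yaw 0.1238 F [-14.    0.4  -0.5]
top0 11 232.0909090909091 118.36363636363636 [0.713  0.1443 0.095 ]
t6 14 233.64285714285714 128.78571428571428 [0.6826 0.1399 0.095 ]
t15 12 232.0 117.5 [0.7156 0.1445 0.095 ]
```

Bar home: the stop gave 14 N and the pin image is back at its starting spot. Withdraw and lay the hook back.

step_arm([
  [[-1,0,0,0],[-4,0,0,0],[-8,0,0,0],[-12,0,0,0],[-13,0,-3,0],[-13,0,-7,0],[-13,-3,-8,0],[-13,-7,-8,0.04],[-12.5,-11,-8,0.1],[-12,-15,-8,0.16]],
])

```text
time_s: 41.2
eef_pos: [0.3739, 0.2656, 0.1511]
ee_rot: [1.0, -0.019, 0.002, -0.002]
ft_force: [0.2, 0.7, -2.4]
opening: 0.0238
finger_force: 44.9
```

```bash
python3 -c "
from h import *
avg(2); st(); mv(.503,.391,.15,-.14)"
```

```text
avg [0.3756 0.2703 0.1513] sd [0.4 1.4 0.2] mm yaw -0.034 F [ 1.   2.7 -2.1]
t 41.3 p [0.3752 0.2689 0.1511] q [ 1.    -0.016  0.003 -0.003] yaw -0.032 f [-0.1 -0.5 -2.6] open 0.0237 ff 44.9 j [ 0.976  0.174 -0.49   0.002 -0.898  0.561]
row [ 12.38 -12.61   0.27] turn 0.108 (alt -3.034 ) j6 0.56
```

step_arm([
  [[3,-4,0,0.03],[6,-8,0,0.07],[9,-12,0,0.1],[12,-12.6,0,0.107],[12.4,-12.6,3,0.107],[12.4,-12.6,7,0.107],[12.4,-12.6,9,0.107],[12.4,-12.6,9,0.107],[12.4,-12.6,9,0.107],[12.4,-12.6,9,0.107]],
])

```text
time_s: 42.3
eef_pos: [0.5027, 0.3856, 0.0619]
ee_rot: [0.997, -0.071, 0.002, -0.002]
ft_force: [0.5, -0.3, -1.3]
opening: 0.0236
finger_force: 44.9
```

```bash
python3 -c "
from h import *
avg(4); st(); mv(.503,.391,.0165,-.14)"
```

```text
avg [0.5022 0.3852 0.0615] sd [0.3 0.2 0.3] mm yaw -0.1425 F [ 0.1  0.  -2.5]
t 42.5 p [0.5018 0.3849 0.0611] q [ 0.997 -0.071  0.001 -0.001] yaw -0.1426 f [-0.4  0.7 -3.2] open 0.0241 ff 44.9 j [ 0.91   0.544 -0.171  0.    -0.853  0.518]
row [ 0.02 -0.61  4.46] turn -0.003 (alt 3.139 ) j6 0.52
```

step_arm([
  [[0,-0.4,1.5,0],[0,-0.4,3,0],[0,-0.4,3.8,0],[0,-0.4,4.2,0],[0,-0.4,4.4,0],[0,-0.4,4.4,0],[0,-0.4,4.4,0]],
])

```text
time_s: 43.2
eef_pos: [0.5021, 0.3885, 0.0161]
ee_rot: [0.997, -0.071, 0.0, -0.0]
ft_force: [-1.8, -0.1, 0.2]
opening: 0.0236
finger_force: 44.9
```

step_arm([
  [[0,0,0,0],[0,0,0,0],[0,0,0,0],[0,0,0,0],[0,0,-2,0],[0,0,-6,0],[0,0,-10,0],[0,0,-14,0],[0,0,-18,0],[0,0,-22,0]],
], gripper=5)

```text
time_s: 44.2
eef_pos: [0.5017, 0.388, 0.2375]
ee_rot: [0.997, -0.071, 0.0, -0.0]
ft_force: [0.9, 1.1, -0.4]
opening: 0.0496
finger_force: 0.0
```

Run:
```python
from h import *
avg(5);snap('wrist','w16');snap('top','t16')
for a,c,rc,pts in blobs('w16',(105,150,60),(125,255,255)):
    bx=cv2.boxPoints(rc); print(a,np.round(c),np.round(rc[1]),np.round(onz('w16',*c,.038),4),[np.round(onz('w16',*q,.038)[:2],4).tolist() for q in bx])
print([np.round(proj('w16',(.51+d*.99,.39-d*.14,.03))) for d in (.08,.15)])
for p in [(.5386,-.046),(.5499,-.1355)]: fit('t16',*p,False,.014)
h=cv2.cvtColor(cv2.imread('pics/t16.png'),cv2.COLOR_BGR2HSV)
m=cv2.inRange(h,np.array((20,110,80)),np.array((35,255,255)))[100:140,215:255]; ys,xs=np.where(m); print('pin',np.round(onz('t16',xs.mean()+215,ys.mean()+100,.095),4))
# bystander displacement: image difference regions top0 vs t16
d=cv2.absdiff(cv2.imread('pics/top0.png'),cv2.imread('pics/t16.png')).max(2); n,l,s,c=cv2.connectedComponentsWithStats((cv2.GaussianBlur(d,(5,5),0)>30).astype(np.uint8))
for i in range(1,n):
    if s[i,4]>15: print('diff',s[i].tolist())
```

```text
avg [0.5032 0.3893 0.2402] sd [1.4 0.9 4.1] mm yaw -0.1424 F [0.4 0.3 1. ]
1250 [259. 164.] [75. 16.] [0.5061 0.388  0.038 ] [[0.5528, 0.3912], [0.5501, 0.3721], [0.455, 0.3851], [0.458, 0.4057]]
[array([257.,  95.]), array([257.,  31.])]
t16 neck False IoU 0.401 xy yaw [ 0.5388 -0.0454  1.6996]
t16 neck False IoU 0.411 xy yaw [ 0.5512 -0.1339  1.6874]
pin [0.7153 0.1443 0.095 ]
diff [159, 131, 8, 37, 95]
diff [0, 151, 265, 233, 19300]
diff [394, 160, 50, 30, 641]
diff [305, 169, 34, 21, 306]
diff [278, 174, 31, 16, 263]
diff [335, 183, 6, 3, 16]
diff [248, 190, 14, 4, 22]
diff [242, 196, 7, 3, 17]
diff [146, 209, 10, 4, 28]
diff [367, 231, 35, 26, 521]
diff [296, 236, 12, 11, 104]
diff [362, 268, 4, 8, 23]
diff [367, 271, 8, 9, 49]
diff [268, 340, 52, 28, 559]
diff [329, 354, 8, 4, 21]
diff [272, 358, 13, 4, 33]
```

Run:
```python
from h import *
for f in('top0','t6','t16'):
    print(f,[(int(a),np.round(c,1).tolist(),round(rc[2])) for a,c,rc,p in blobs(f,(130,80,30),(160,255,255))],[(int(a),np.round(c,1).tolist()) for a,c,rc,p in blobs(f,(105,150,60),(125,255,255)) if 300<c[0]<450])
A=cv2.imread('pics/top0.png',0);B=cv2.imread('pics/t16.png',0);C=cv2.imread('pics/t6.png',0)
for n,x,y,w in [('cone',312,238,20),('gasket',233,237,15),('beaker',417,258,18),('jar',326,108,14),('ja',361,114,14),('jb',403,123,14)]:
    T=A[y-w:y+w,x-w:x+w]
    for I in(C,B):
        q=cv2.matchTemplate(I[y-w-8:y+w+8,x-w-8:x+w+8],T,cv2.TM_CCOEFF_NORMED); _,m,_,l=cv2.minMaxLoc(q); print(n,round(m,3),l[0]-8,l[1]-8)
print(A[234:248:3,294:310:2]);print(B[234:248:3,294:310:2])
```

```text
top0 [(261, [369.5, 274.6], 22)] [(211, [390.2, 207.7])]
t6 [(260, [369.4, 274.5], 21)] [(211, [390.2, 207.7])]
t16 [(258, [369.4, 274.6], 22)] [(211, [390.2, 207.7])]
cone 0.515 0 0
cone 0.473 0 0
gasket 0.452 0 0
gasket 0.999 0 0
beaker 1.0 0 0
beaker 0.974 0 0
jar 0.999 0 0
jar 1.0 0 0
ja 1.0 0 0
ja 1.0 0 0
jb 1.0 0 0
jb 1.0 0 0
[[139 118 151 147 147 147 144 130]
 [130 125 147 149 144 144 147 109]
 [139 117 143 144 145 144 144 107]
 [140 129 136 142 142 140 138 134]
 [141 140 127 137 139 136 132 128]]
[[145 124 157 155 153 155 151 136]
 [137  90 100 102  96  93  94  69]
 [115  85 102 102 103 104 104  77]
 [140 104 100 105 107 106 107 107]
 [117 116 102 104 107 109 107 107]]
```

```bash
python3 -c "
from h import *
print(r.job_done())"
```

```text
the job is handed in; nothing more can be done
None
```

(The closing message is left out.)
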